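# Lock the battery packs away

### The arm

A 7-joint arm with a two-finger parallel gripper is mounted at the origin on a cart in front of the work surface, level with it; the furniture and walls round the work are solid. World frame = base frame: x ahead of the robot, y to its left, z up, the work surface at z = 0. Lengths are in m, angles in rad, forces in N, time in s.
With the tool pointing down it reaches from about 0.4 to 0.85 m from the base axis. Payload 10.4 kg.
Tool frame: the origin (TCP) lies at the very end of the fingers, on their centre line; the grasp point (between the pads) lies 19 mm behind it; z points along the fingers, y is the line along which they close (so a half turn about z gives the same grasp; the last joint's range is limited). The gripper opens to 87 mm and grips with 3 to 60 N. Pads are 19 mm wide; open, the fingers measure 117 mm over their backs; the gripper's body (75 mm by 190 mm) begins 51 mm behind the grasp point.
Start: joints at [1.287, 0.332, -0.065, 1.46, 0.022, 1.35, -0.088], TCP at [0.161, -0.604, 0.223] pointing down, gripper open.
Joint ranges: [-2.6, 2.6], [-0.5, 2.12], [-1.47, 1.34], [0.16, 2.42], [-1.27, 4.41], [0.06, 2.06], [-2.6, 2.6]. Speed limits (rad/s): [2.22, 2.22, 2.79, 2.79, 3.14, 3.14, 3.14].

### API

Orientations are given as [roll, pitch, yaw] about the fixed x, y, z axes, in that order (R = Rz(yaw) Ry(pitch) Rx(roll)).
In Python, from workcell import ctrl gives the robot as it stands.
- The arm moves only by the tool arm_command, never from a script. Its argument "steps" is a list of rows, each an object of numbers: "wx", "wy", "wz": the turn, a rotation vector about the tool's x, y, z each as a share of 0.12 rad, from -1 to 1; "x", "y", "z": the shift along the tool's x, y, z each as a share of 20 mm, from -1 to 1; "fingers": the closure, from 0 (fully open) to 1 (shut). In form: [{"wx": .., "wy": .., "wz": .., "x": .., "y": .., "z": .., "fingers": ..}, ...]. A call has 1 to 20 rows; each row shifts and turns the commanded pose from where the row before left it, along the tool's axes as they then stand; what a row does not reach is not made up. A row lasts 1/12 s, in which the tool goes at most 41.7 mm and 7.16 degrees, less where a joint would pass 70% of its speed; a pose out of reach is approached as far as the arm can. A call with a number of a shift or a turn outside -1 to 1 is refused whole. A call with a gripper value outside its range is refused whole. The fingers move at their own pace and stop on an object; "grip_force" is the grip in N (left out, the last holds). Time passes only in rows, so rows that do not move let the fingers close. It gives the time, the measured TCP pose, the force and the opening at its end, in the units of the state.
- ctrl.state(): the state, without advancing time (a new reading comes with each control period).
- ctrl.capture(name): name is "scene" or "side" or "wrist"; returns a dict with "image" (480x640x3 uint8, red, green, blue), "depth" (480x640 float32, m along the optical axis (not along the pixel's ray), 0 where there is no reading), "fx", "fy", "cx", "cy" (pixels), "R" (3x3) and "t" (3): a world point X has camera coordinates R X + t; the wrist camera has in their place "T_tool_cam" (4x4, takes a point from camera to tool coordinates, whose origin is the TCP and whose axes are the flange's). Camera axes: x right, y down, z forward; pixel columns grow to the right and rows downward; lengths in m; the calibration is good to about 2 mm. A picture is of the moment at which its call begins: read the wrist's pose just before it.
- ctrl.sign_off(): hands the job in, once; it reports no verdict.
The state is a dict: "clock": time; "joint_pos": joint angles; "joint_velocities": joint speeds; "effort": joint torques, N m; "ee_pos": TCP position; "eef_rot": TCP orientation; "wrist_force": force on the tool from outside, world axes, zero at the start; "ft_torque": the same for the moment, N m; "opening": finger opening in m.
Only numpy, scipy, OpenCV 4.12 (cv2) and the standard library are available. Lean on these libraries where they do the work, as an engineer would, in place of code of your own. Each camera call takes 0.05 s, during which the arm holds its last target. There are 200 camera calls.

### The job

Put every loose battery pack upright into the open case, one flat on the floor of each bay, any pack in any bay; close the orange lid and press its free edge down past the spring catch until it clicks. Only then lock it: turn the three dials one at a time, from the one nearest you to the farthest, so that each white pointer lines up with the red mark on its scale. Leave the mug, tape measure, flask and masking tape where they are.

Things in the scene. Friction and masses are not known exactly. Their poses are not given: they have to be found in the camera images.
- pack_1_mid (a point): Centre (half-way up) of a loose black battery pack, 72 x 118 x 64 mm high, 0.35-0.65 kg; absent in some runs. Its z is up, y along its length. Lower 50 mm: body, 72 mm wide. On top a rail, 50 mm wide in x (centred), 14 mm high, y = -52 to +28 mm: grip it across its x sides from above, tips no lower than the shoulder, 18 mm above this point.
- pack_2_mid (a point): Centre (half-way up) of a loose black battery pack, 72 x 118 x 64 mm high, 0.35-0.65 kg; absent in some runs. Its z is up, y along its length. Lower 50 mm: body, 72 mm wide. On top a rail, 50 mm wide in x (centred), 14 mm high, y = -52 to +28 mm: grip it across its x sides from above, tips no lower than the shoulder, 18 mm above this point.
- pack_3_mid (a point): Centre (half-way up) of a loose black battery pack, 72 x 118 x 64 mm high, 0.35-0.65 kg; absent in some runs. Its z is up, y along its length. Lower 50 mm: body, 72 mm wide. On top a rail, 50 mm wide in x (centred), 14 mm high, y = -52 to +28 mm: grip it across its x sides from above, tips no lower than the shoulder, 18 mm above this point.
- case: Grey case fixed on the table; origin on the table under the centre of its tray, 142 (x) x 276 (y) x 50 mm high; walls 6, floor 5 mm thick. Hinge at +x, catch at -x. Dividers, tops 30 mm above the table, part it into three bays, 130 (x) x 84 mm (y), centred at x = 0, y = -0.09, 0, +0.09. A pack lies there along x, either way round, mid point 37 mm above the table, top at 69 mm.
- lid (a joint): Angle of the orange lid, a shell 142 x 276 x 27 mm: 0 closed and latched, 1.57 upright, at most 2.0; starts at 1.75 to 1.95. A stiff hinge (0.25 N m) holds it where it is left. Going down, it meets its spring catch near 0.1 rad; about 15 N down on its free edge takes it past, and it snaps below 0.03 and stays.
- lid_hinge (a point): Middle of the lid's hinge line (along the case's y), 50 mm above the table at the case's +x rim.
- lid_edge (a point): Point on the lid's outer (top) face, mid-width, 12 mm from the free edge, 130 mm from the hinge and 27 mm off the hinge plane; 77 mm above the table when closed. Its z is the face's outward normal.
- dial_a (a joint): Angle of the nearest the robot (first) lock dial, about the vertical, positive counter-clockwise from above; at 0 its white pointer points along the case's +x. Stops at -2.8 and 2.8; stays where it is left (0.06 N m friction).
- dial_a_grip (a point): On that dial's axis, half-way up its grip bar, 96 mm above the table: bar 40 mm long (along this point's x, pointer end at +x), 14 mm wide, 24 mm high, on a disc of radius 21 mm. Dials stand 62 mm apart along the case's x on a grey lock housing, 190 (x) x 66 (y) x 76 mm high, centred at x = -0.024, y = 0.171 of the case.
- dial_a_tip (a point): Point on the line of that dial's white pointer, 27 mm from its axis, 79 mm above the table.
- code_a_mark (a point): The red mark on the black scale ring round that dial, 27 mm from the dial's axis, 79 mm above the table; fixed in a run, elsewhere from run to run. The dial is set when its pointer points at it (its tip point lies on this point): less than 2.2 rad of turning away, clear of the stops.
- dial_b (a joint): Angle of the middle (second) lock dial, about the vertical, positive counter-clockwise from above; at 0 its white pointer points along the case's +x. Stops at -2.8 and 2.8; stays where it is left (0.06 N m friction).
- dial_b_grip (a point): On that dial's axis, half-way up its grip bar, 96 mm above the table: bar 40 mm long (along this point's x, pointer end at +x), 14 mm wide, 24 mm high, on a disc of radius 21 mm. Dials stand 62 mm apart along the case's x on a grey lock housing, 190 (x) x 66 (y) x 76 mm high, centred at x = -0.024, y = 0.171 of the case.
- dial_b_tip (a point): Point on the line of that dial's white pointer, 27 mm from its axis, 79 mm above the table.
- code_b_mark (a point): The red mark on the black scale ring round that dial, 27 mm from the dial's axis, 79 mm above the table; fixed in a run, elsewhere from run to run. The dial is set when its pointer points at it (its tip point lies on this point): less than 2.2 rad of turning away, clear of the stops.
- dial_c (a joint): Angle of the farthest (third) lock dial, about the vertical, positive counter-clockwise from above; at 0 its white pointer points along the case's +x. Stops at -2.8 and 2.8; stays where it is left (0.06 N m friction).
- dial_c_grip (a point): On that dial's axis, half-way up its grip bar, 96 mm above the table: bar 40 mm long (along this point's x, pointer end at +x), 14 mm wide, 24 mm high, on a disc of radius 21 mm. Dials stand 62 mm apart along the case's x on a grey lock housing, 190 (x) x 66 (y) x 76 mm high, centred at x = -0.024, y = 0.171 of the case.
- dial_c_tip (a point): Point on the line of that dial's white pointer, 27 mm from its axis, 79 mm above the table.
- code_c_mark (a point): The red mark on the black scale ring round that dial, 27 mm from the dial's axis, 79 mm above the table; fixed in a run, elsewhere from run to run. The dial is set when its pointer points at it (its tip point lies on this point): less than 2.2 rad of turning away, clear of the stops.
- mug: Cream mug, 87 x 117 x 91 mm, bystander; origin under its base.
- tape_measure: Yellow tape measure, 68 x 102 x 36 mm, bystander; origin under its base.
- flask_red: Red flask, 68 mm across, 254 mm tall, bystander; origin under its base.
- tape_masking: Roll of masking tape, 106 mm across, 25 mm high, lying flat, bystander; origin under its base.

How it is judged:
On the way, in this order (a step that is already met when the one before it is completed fails the run):
1. every battery pack lies upright on the floor of a bay (x of pack_1_mid in the frame of case between -0.02 and 0.02 m and y of pack_1_mid in the frame of case between -0.12 and 0.12 m and height (world z) of pack_1_mid between 0.03 and 0.045 m and angle between each of pack_1_mid, pack_2_mid, pack_3_mid's own z axis and vertical below 0.12 rad and x of pack_2_mid in the frame of case between -0.02 and 0.02 m and y of pack_2_mid in the frame of case between -0.12 and 0.12 m and height (world z) of pack_2_mid between 0.03 and 0.045 m and x of pack_3_mid in the frame of case between -0.02 and 0.02 m and y of pack_3_mid in the frame of case between -0.12 and 0.12 m and height (world z) of pack_3_mid between 0.03 and 0.045 m), for 0.2 s.
2. the lid is pressed past its catch (all of step 1 and value of joint lid below 0.04 rad), for 0.2 s.
3. the nearest dial is on its mark (value of joint lid below 0.04 rad and horizontal distance between dial_a_tip and code_a_mark below 0.004 m), for 0.2 s.
4. then the middle dial is on its mark (value of joint lid below 0.04 rad and horizontal distance between dial_b_tip and code_b_mark below 0.004 m), for 0.2 s.
5. then the farthest dial is on its mark (value of joint lid below 0.04 rad and horizontal distance between dial_c_tip and code_c_mark below 0.004 m), for 0.2 s.
At the end, for the whole second after the job is handed in: Every pack present stands upright flat on the floor of a bay in the case, the lid is latched (angle under 0.04 rad), and all three pointers are at rest within 4 mm (0.15 rad) of their red marks (all of step 1 and all of step 5 and horizontal distance between dial_a_tip and code_a_mark below 0.004 m and horizontal distance between dial_b_tip and code_b_mark below 0.004 m and velocity of joint dial_a between -0.1 and 0.1 rad/s and velocity of joint dial_b between -0.1 and 0.1 rad/s and velocity of joint dial_c between -0.1 and 0.1 rad/s); the robot touches nothing.
It fails at once if the mug is moved more than 4 cm (distance of mug from where it was at the start of the episode above 0.04 m).
It fails at once if the tape_measure is moved more than 4 cm (distance of tape_measure from where it was at the start of the episode above 0.04 m).
It fails at once if the flask_red is moved more than 4 cm (distance of flask_red from where it was at the start of the episode above 0.04 m).
It fails at once if the tape_masking is moved more than 4 cm (distance of tape_masking from where it was at the start of the episode above 0.04 m).
Of pack_1, pack_2, pack_3 only 2 to 3 are there at a start; the rules pass over those that are not, and their reading is None.
At some moment in a run one of pack_1, pack_2, pack_3 may be knocked a few centimetres aside while the robot is not near it.
It also fails if it takes over 210 s, if anything falls off the work surface, if the arm or the gripper's body presses on something with over 40 N, if the wrist force passes 120 N, or if a joint passes its speed limit or range.

## Working session

There is one attempt and no reset: what is moved stays moved. The work goes in short steps, Python scripts to look and compute and a tool call to move; the robot and the scene stay as the last step left them, time stands still between calls to the robot, and variables do not carry over. Pictures are saved under pics/ and viewed, on a budget of 14 in all, crops included, one or two more only if the job needs it, and the job is handed in when it is done.

Besides the shell and the picture viewer there is one more tool, called after "Call:" by a JSON object that holds its "fn" and its "kwargs", one argument or row to a line. arm_command: Moves the arm, as the interface text tells. Its arguments: {"type":"object","properties":{"steps":{"type":"array"},"grip_force":{"type":"number"}},"required":["steps"]}

```bash
mkdir -p pics
cat > h.py <<'E'
import numpy as np,cv2
from scipy.spatial.transform import Rotation as Ro
from workcell import ctrl
def cap(n):
    s=ctrl.state(); c=ctrl.capture(n)
    if n=='wrist':
        T=np.eye(4);T[:3,:3]=Ro.from_euler('xyz',s['eef_rot']).as_matrix();T[:3,3]=s['ee_pos']
        M=T@np.array(c['T_tool_cam'])
        c['Rwc'],c['o']=M[:3,:3],M[:3,3]
    else:
        R=np.array(c['R']);c['Rwc']=R.T;c['o']=-R.T@np.array(c['t'])
    return c
def ray(c,u,v): return c['Rwc']@np.array([(u-c['cx'])/c['fx'],(v-c['cy'])/c['fy'],1])
def atz(c,u,v,z):
    r=ray(c,u,v);return c['o']+r*(z-c['o'][2])/r[2]
def cloud(c):
    v,u=np.mgrid[:480,:640];d=c['depth']
    P=np.stack([(u-c['cx'])/c['fx']*d,(v-c['cy'])/c['fy']*d,d],-1)
    return P@c['Rwc'].T+c['o']
def proj(c,X):
    p=c['Rwc'].T@(np.array(X)-c['o']);return c['fx']*p[0]/p[2]+c['cx'],c['fy']*p[1]/p[2]+c['cy']
def save(c,name,crop=None,k=1):
    im=c['image']
    if crop: im=im[crop[1]:crop[3],crop[0]:crop[2]]
    if k!=1: im=cv2.resize(im,None,fx=k,fy=k,interpolation=cv2.INTER_CUBIC)
    cv2.imwrite('pics/'+name,im[...,::-1])
E
python3 - <<'E'
from h import *
import pickle
s=ctrl.state();print(s)
for n in('scene','side'):
    c=cap(n);save(c,n+'0.png');pickle.dump(c,open(n+'0.pkl','wb'));print(n,c['o'],c['fx'])
E
```

```text
{'clock': 0.0, 'joint_pos': array([ 1.28737413,  0.33287051, -0.06471893,  1.46092756,  0.021586  ,
        1.34987404, -0.08853844]), 'joint_velocities': array([-0.00223415,  0.00163563,  0.00052235, -0.00083992,  0.00171445,
       -0.00043057, -0.00020132]), 'effort': array([-3.99990913e-04, -6.23265266e+01,  2.42438132e-02, -3.89882076e+01,
       -6.14642724e-02,  3.99602135e-02,  1.92532234e-04]), 'ee_pos': array([ 0.16108642, -0.60349734,  0.22176139]), 'eef_rot': array([-3.14020874e+00,  4.30751310e-05,  2.60819303e-01]), 'wrist_force': array([ 0.29165575,  0.56740337, -0.70151107]), 'ft_torque': array([ 0.01050666, -0.04620483, -0.01566625]), 'opening': 0.08731627882390101}
scene [-0.07647046  0.82047156  1.32950788] 509.52153840196735
side [ 0.61929457 -1.16507656  0.68520632] 475.5023351102552
```

View pics/scene0.png

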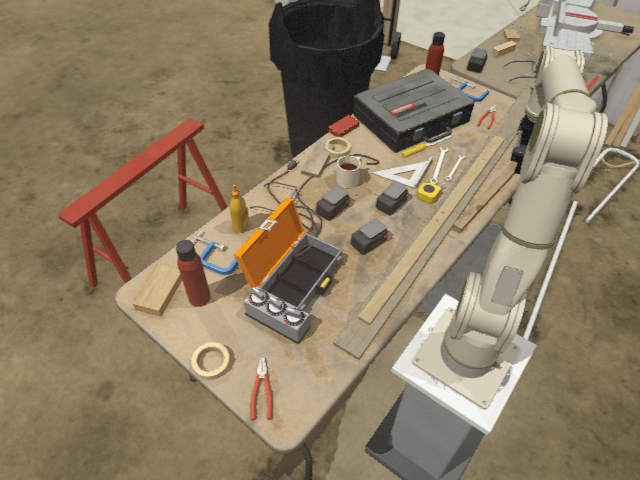

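View pics/side0.png

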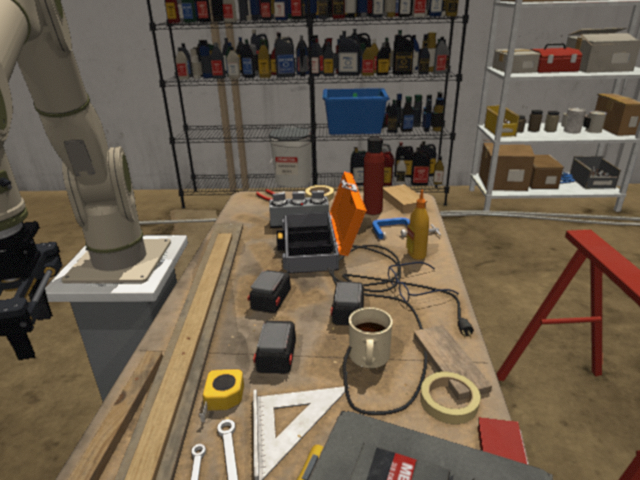

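The scene view shows three packs at pixels (333,203), (392,197) and (369,236), and the case at (295,275) with its lid open away from the robot. The dials are at (258,297), (276,307) and (293,317). The side view agrees. Next I'll build a top-down map from the depth.

Run:
```python
from h import *
import pickle
x0,y0,s=0.25,-0.75,0.0016   # col: -y?  use row = x, col = y
H,W=int(0.7/s),int(1.25/s)
out=[]
for n in('scene0','side0'):
    c=pickle.load(open(n+'.pkl','rb'));
    big=4
    d=cv2.resize(c['depth'],None,fx=2,fy=2,interpolation=cv2.INTER_NEAREST)
    P=cloud(c).reshape(-1,3);C=c['image'].reshape(-1,3)
    ok=(c['depth'].ravel()>0)&(P[:,2]>-.02)&(P[:,2]<.3)
    P,C=P[ok],C[ok]
    r=((0.95-P[:,0])/s).astype(int);q=((0.5-P[:,1])/s).astype(int)
    m=(r>=0)&(r<H)&(q>=0)&(q<W);P,C,r,q=P[m],C[m],r[m],q[m]
    o=np.argsort(P[:,2]);im=np.zeros((H,W,3),np.uint8);im[r[o],q[o]]=C[o]
    e=cv2.dilate(im,np.ones((3,3)));im[im.sum(2)==0]=e[im.sum(2)==0]
    out.append(im)
    # packs: dark pts at z .058-.07 clusters
    for nm,lo,hi in(('rail',.057,.072),('shoulder',.044,.056)):
        k=(P[:,2]>lo)&(P[:,2]<hi)&(C.max(1)<110)&(P[:,1]<.1)
        print(n,nm,k.sum())
        g=np.zeros((H,W),np.uint8);g[r[k],q[k]]=1
        g=cv2.morphologyEx(g,cv2.MORPH_CLOSE,np.ones((7,7)))
        nl,L,st,ce=cv2.connectedComponentsWithStats(g)
        for i in range(1,nl):
            if st[i,4]<250:continue
            kk=k.copy();kk[k]=L[r[k],q[k]]==i
            (cx,cy),(w,h),a=cv2.minAreaRect(P[kk,:2].astype(np.float32)*1000)
            print('  c(%.0f,%.0f) %.0fx%.0f a%.1f z%.4f n%d'%(cx,cy,w,h,a,np.median(P[kk,2]),kk.sum()))
im=np.vstack(out);cv2.imwrite('pics/top.png',cv2.resize(im,(W*800//W,int(im.shape[0]*800/W)))[:600*2,:,::-1]);print(im.shape)
cv2.imwrite('pics/topA.png',out[0][...,::-1]);cv2.imwrite('pics/topB.png',out[1][...,::-1])
```

```text
scene0 rail 290
  c(791,-702) 12x249 a69.1 z0.0647 n116
  c(612,-678) 115x46 a43.1 z0.0637 n97
scene0 shoulder 876
  c(701,-413) 58x37 a27.6 z0.0525 n66
  c(625,-679) 156x67 a31.4 z0.0505 n100
  c(630,-229) 120x60 a53.0 z0.0483 n168
  c(490,-391) 115x65 a87.0 z0.0483 n173
  c(455,-187) 113x67 a72.6 z0.0486 n204
side0 rail 685
  c(630,-266) 49x91 a31.0 z0.0609 n103
side0 shoulder 1492
  c(692,-369) 33x62 a89.2 z0.0537 n232
  c(649,-283) 75x40 a15.6 z0.0479 n167
  c(540,-67) 101x14 a6.9 z0.0476 n90
  c(495,-396) 114x67 a86.3 z0.0479 n368
  c(463,-192) 115x67 a72.5 z0.0481 n261
(874, 781, 3)
```

View pics/topA.png

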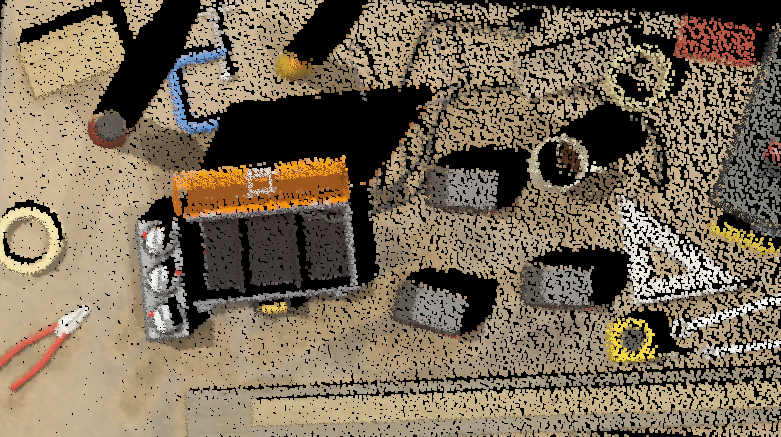

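Top map (x = 0.95−0.0016·row, y = 0.5−0.0016·col) shows pack rails (light) at (470,188), (567,285), (440,307), and the case tray centred near (275,252). The housing is at col 160. Next I'll fit these.

```bash
cat >> h.py <<'E'
from scipy.optimize import minimize
def fitrect(Q,w,h,g):
    # pose (x,y,a) of w x h box containing pts: robust sdf + area-balanced (edges)
    def f(p):
        c,s=np.cos(p[2]),np.sin(p[2]);d=Q-p[:2];l=np.c_[d@[c,s],d@[-s,c]]
        o=np.maximum(np.abs(l)-[w/2,h/2],0)
        return np.minimum(np.hypot(*o.T),.01).mean()*1e3
    return minimize(f,g,method='Nelder-Mead',options=dict(initial_simplex=np.array(g)+np.array([[0,0,0],[.01,0,0],[0,.01,0],[0,0,.1]]),xatol=1e-5,fatol=1e-6))
def railfit(c,x,y,rad=.085,zo=0):
    P=cloud(c).reshape(-1,3);k=(c['depth'].ravel()>0)&(np.hypot(P[:,0]-x,P[:,1]-y)<rad)&(P[:,2]>.059+zo)&(P[:,2]<.071+zo)
    return P[k]
E
python3 - <<'E'
from h import *
import pickle
for n in('scene0','side0'):
    c=pickle.load(open(n+'.pkl','rb'));P=cloud(c).reshape(-1,3);C=c['image'].reshape(-1,3).astype(int);ok=c['depth'].ravel()>0
    for x,y in((.65,-.25),(.494,-.407),(.459,-.204)):
        Q=railfit(c,x,y)
        print(n,len(Q),np.median(Q[:,2]).round(4),[np.round(v,3) for v in cv2.minAreaRect((Q[:,:2]*1000).astype(np.float32))])
    near=ok&(P[:,1]<.3)&(P[:,1]>-.12)&(P[:,0]>.4)&(P[:,0]<.7)
    gray=(C.max(1)-C.min(1)<30)
    k=near&gray&(P[:,2]>.044)&(P[:,2]<.056)&(P[:,1]<.21)
    print(' rim',k.sum(),np.median(P[k,2]),cv2.minAreaRect((P[k,:2]*1000).astype(np.float32)))
    k=near&(P[:,2]>.070)&(P[:,2]<.082)&(P[:,1]>.19)&(P[:,1]<.3)
    print(' hous',k.sum(),np.median(P[k,2]),cv2.minAreaRect((P[k,:2]*1000).astype(np.float32)))
c=pickle.load(open('scene0.pkl','rb'));save(c,'case.png',(225,195,365,345),5)
E
```

```text
scene0 218 0.0626 [array([ 645.994, -250.876]), array([84.902, 61.564]), np.float64(87.452)]
scene0 223 0.0626 [array([ 493.006, -404.172]), array([83.037, 60.293]), np.float64(89.318)]
scene0 270 0.0623 [array([ 453.622, -198.956]), array([84.725, 60.726]), np.float64(77.503)]
 rim 406 0.048187798382744784 ((521.439453125, 76.10685729980469), (188.989013671875, 291.5841064453125), 6.780991077423096)
 hous 856 0.07625634964242378 ((523.7132568359375, 239.6330108642578), (89.27095031738281, 238.67478942871094), 87.59380340576172)
side0 511 0.0623 [array([ 648.139, -256.133]), array([82.091, 57.956]), np.float64(84.91)]
side0 748 0.0624 [array([ 494.004, -406.634]), array([84.609, 58.191]), np.float64(87.709)]
side0 455 0.0624 [array([ 454.936, -203.611]), array([84.758, 59.9  ]), np.float64(76.137)]
 rim 524 0.04854420055864117 ((522.797119140625, 70.76419067382812), (186.3417510986328, 290.4544677734375), 6.0509934425354)
 hous 446 0.07607672337137411 ((522.6986083984375, 234.39906311035156), (230.07229614257812, 84.57500457763672), 0.24304786324501038)
```

View pics/case.png

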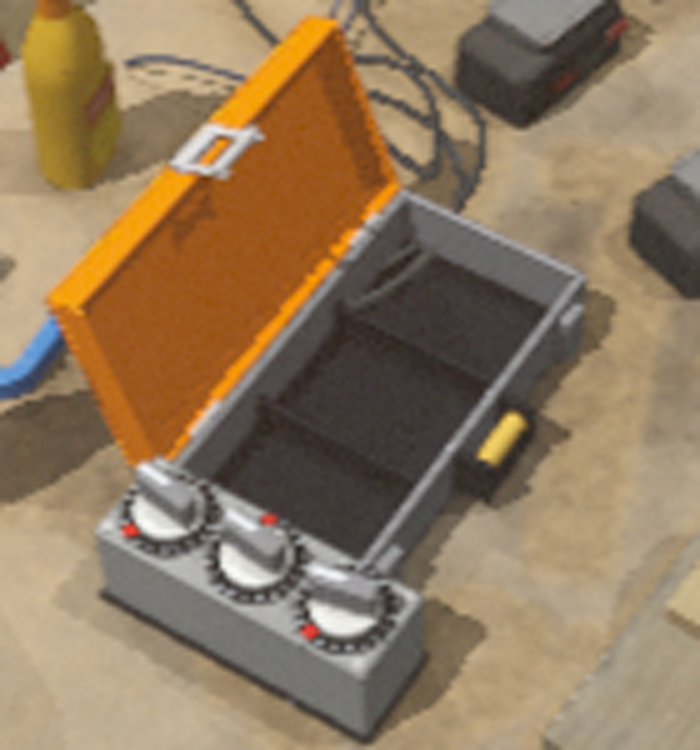

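Run:
```python
from h import *
import pickle
c=pickle.load(open('scene0.pkl','rb'))
obs=[((583,278),(-.071,-.138,.05)),((403,190),(.071,-.138,.05)),((362,683),(-.119,.204,.076)),((424,600),(-.119,.138,.076)),((98,538),(.071,.204,.076))]
from scipy.optimize import least_squares
def res(p,full=False):
    R=Ro.from_euler('z',p[2]).as_matrix();r=[]
    for (u,v),X in obs:
        q=proj(c,R@np.array(X)+[p[0],p[1],0]);r+=[q[0]-(225+u/5),q[1]-(195+v/5)]
    return np.array(r)
s=least_squares(res,[.55,.06,.08],loss='soft_l1');print(s.x,res(s.x).reshape(-1,2).round(2))
x,y,a=s.x;R=Ro.from_euler('z',a).as_matrix()
for n,dx,m in(('a',-.086,(310,632)),('b',-.024,(268,520)),('c',.038,(131,531))):
    D=R@[dx,.171,0]+[x,y,0];M=atz(c,225+m[0]/5,195+m[1]/5,.079)
    l=R.T@(M-D);print(n,D.round(4),M.round(4),np.hypot(l[0],l[1]).round(4),'mark ang in case',np.arctan2(l[1],l[0]).round(3))
```

```text
[0.53918329 0.07490823 0.10150777] [[ 0.74 -0.25]
 [-0.35  0.12]
 [ 0.3   0.51]
 [ 0.32 -0.14]
 [-1.62 -0.37]]
a [0.4363 0.2363 0.    ] [0.4446 0.2585 0.079 ] 0.0237 mark ang in case 1.113
b [0.498  0.2426 0.    ] [0.5122 0.2147 0.079 ] 0.0313 mark ang in case -1.202
c [0.5597 0.2489 0.    ] [0.5709 0.2691 0.079 ] 0.0232 mark ang in case 0.963
```

Call:
{"fn": "arm_command", "kwargs": {
  "steps": [
    {"x": 0.98, "y": -0.81},
    {"x": 0.98, "y": -0.81},
    {"x": 0.98, "y": -0.81},
    {"x": 0.98, "y": -0.81},
    {"x": 0.98, "y": -0.81},
    {"x": 0.98, "y": -0.81},
    {"x": 0.98, "y": -0.81},
    {"x": 0.98, "y": -0.81},
    {"x": 0.98, "y": -0.81},
    {"x": 0.98, "y": -0.81},
    {"x": 0.98, "y": -0.81},
    {"x": 0.98, "y": -0.81},
    {"x": 0.98, "y": -0.81},
    {"x": 0.98, "y": -0.81},
    {"x": 0.98, "y": -0.81},
    {"x": 0.98, "y": -0.81},
    {"x": 0.98, "y": -0.81},
    {"x": 0.98, "y": -0.81},
    {"x": 0.98, "y": -0.81},
    {"x": 0.98, "y": -0.81}
  ]
}}

```text
$.steps[0]: bad value
```

Call:
{"fn": "arm_command", "kwargs": {
  "steps": [
    {"wz": -1},
    {"wz": -1},
    {"wz": -1},
    {"wz": -1},
    {"wz": -1},
    {"wz": -1},
    {"wz": -1},
    {"wz": -1},
    {"wz": -1},
    {},
    {}
  ]
}}

```text
$.steps[0]: bad value
```

```bash
cat >> h.py <<'E'
def delta(x=None,y=None,z=None,yaw=None,s=None):
    # print remaining shift in tool axes (mm) and turn, tool assumed down
    s=s or ctrl.state();p=s['ee_pos'];r=Ro.from_euler('xyz',s['eef_rot']);R=r.as_matrix()
    d=np.array([x if x is not None else p[0],y if y is not None else p[1],z if z is not None else p[2]])-p
    ps=s['eef_rot'][2];w=0 if yaw is None else -((yaw-ps+np.pi)%(2*np.pi)-np.pi)
    print('pos',np.round(p,4),'rpy',np.round(s['eef_rot'],4),'t',round(s['clock'],2),'open',round(s['opening'],4),'F',np.round(s['wrist_force'],1))
    print(' shift/20mm in tool',np.round(R.T@d/.02,2),'wz/.12 about tool z: %.2f'%(w/.12))
E
python3 - <<'E'
from h import *
delta(.457,-.19,.25,1.34)
c=cap('wrist');print(np.round(c['T_tool_cam'],3));save(c,'w1.png')
Q=railfit(c,.457,-.19);print(len(Q),np.median(Q[:,2]),cv2.minAreaRect((Q[:,:2]*1000).astype(np.float32)))
E
```

```text
pos [ 0.1611 -0.6035  0.2218] rpy [-3.1403  0.      0.2609] t 0.1 open 0.0869 F [1.4 0.2 0. ]
 shift/20mm in tool [ 19.63 -16.16  -1.39] wz/.12 about tool z: -8.99
[[ 0.    -0.953 -0.303  0.084]
 [ 1.     0.    -0.001  0.001]
 [ 0.001 -0.303  0.953 -0.161]
 [ 0.     0.     0.     1.   ]]
0 nan ((0.0, 0.0), (0.0, 0.0), 0.0)
  return _methods._mean(a, axis=axis, dtype=dtype,
  ret = ret.dtype.type(ret / rcount)
```

View pics/w1.png

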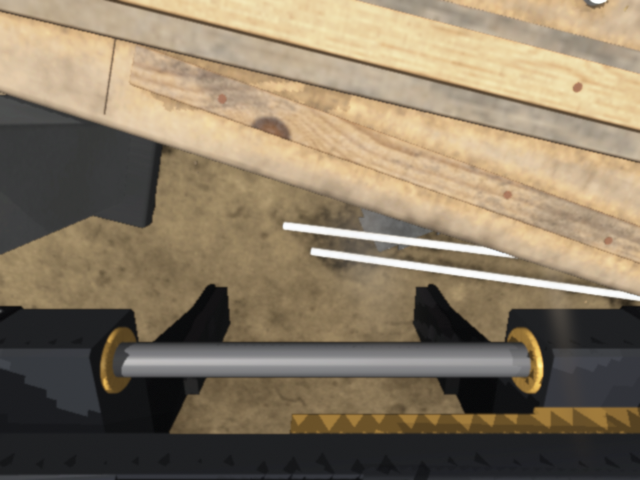

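The move was refused because rows need every field. The wrist view shows only the table edge and the fingers at rows 290–400.

Call:
{"fn": "arm_command", "kwargs": {
  "steps": [
    {"wx": 0, "wy": 0, "wz": 0, "x": 0.98, "y": -0.81, "z": -0.07, "fingers": 0},
    {"wx": 0, "wy": 0, "wz": 0, "x": 0.98, "y": -0.81, "z": -0.07, "fingers": 0},
    {"wx": 0, "wy": 0, "wz": 0, "x": 0.98, "y": -0.81, "z": -0.07, "fingers": 0},
    {"wx": 0, "wy": 0, "wz": 0, "x": 0.98, "y": -0.81, "z": -0.07, "fingers": 0},
    {"wx": 0, "wy": 0, "wz": 0, "x": 0.98, "y": -0.81, "z": -0.07, "fingers": 0},
    {"wx": 0, "wy": 0, "wz": 0, "x": 0.98, "y": -0.81, "z": -0.07, "fingers": 0},
    {"wx": 0, "wy": 0, "wz": 0, "x": 0.98, "y": -0.81, "z": -0.07, "fingers": 0},
    {"wx": 0, "wy": 0, "wz": 0, "x": 0.98, "y": -0.81, "z": -0.07, "fingers": 0},
    {"wx": 0, "wy": 0, "wz": 0, "x": 0.98, "y": -0.81, "z": -0.07, "fingers": 0},
    {"wx": 0, "wy": 0, "wz": 0, "x": 0.98, "y": -0.81, "z": -0.07, "fingers": 0},
    {"wx": 0, "wy": 0, "wz": 0, "x": 0.98, "y": -0.81, "z": -0.07, "fingers": 0},
    {"wx": 0, "wy": 0, "wz": 0, "x": 0.98, "y": -0.81, "z": -0.07, "fingers": 0},
    {"wx": 0, "wy": 0, "wz": 0, "x": 0.98, "y": -0.81, "z": -0.07, "fingers": 0},
    {"wx": 0, "wy": 0, "wz": 0, "x": 0.98, "y": -0.81, "z": -0.07, "fingers": 0},
    {"wx": 0, "wy": 0, "wz": 0, "x": 0.98, "y": -0.81, "z": -0.07, "fingers": 0},
    {"wx": 0, "wy": 0, "wz": 0, "x": 0.98, "y": -0.81, "z": -0.07, "fingers": 0},
    {"wx": 0, "wy": 0, "wz": 0, "x": 0.98, "y": -0.81, "z": -0.07, "fingers": 0},
    {"wx": 0, "wy": 0, "wz": 0, "x": 0.98, "y": -0.81, "z": -0.07, "fingers": 0},
    {"wx": 0, "wy": 0, "wz": 0, "x": 0.98, "y": -0.81, "z": -0.07, "fingers": 0},
    {"wx": 0, "wy": 0, "wz": 0, "x": 0.98, "y": -0.81, "z": -0.07, "fingers": 0}
  ]
}}

```text
clock: 1.82
ee_pos: [0.4568, -0.1886, 0.2505]
eef_rot: [3.142, 0.0, 0.261]
wrist_force: [0.4, -0.1, 0.1]
opening: 0.0874
```

Call:
{"fn": "arm_command", "kwargs": {
  "steps": [
    {"wx": 0, "wy": 0, "wz": -1, "x": 0, "y": 0, "z": 0, "fingers": 0},
    {"wx": 0, "wy": 0, "wz": -1, "x": 0, "y": 0, "z": 0, "fingers": 0},
    {"wx": 0, "wy": 0, "wz": -1, "x": 0, "y": 0, "z": 0, "fingers": 0},
    {"wx": 0, "wy": 0, "wz": -1, "x": 0, "y": 0, "z": 0, "fingers": 0},
    {"wx": 0, "wy": 0, "wz": -1, "x": 0, "y": 0, "z": 0, "fingers": 0},
    {"wx": 0, "wy": 0, "wz": -1, "x": 0, "y": 0, "z": 0, "fingers": 0},
    {"wx": 0, "wy": 0, "wz": -1, "x": 0, "y": 0, "z": 0, "fingers": 0},
    {"wx": 0, "wy": 0, "wz": -1, "x": 0, "y": 0, "z": 0, "fingers": 0},
    {"wx": 0, "wy": 0, "wz": -1, "x": 0, "y": 0, "z": 0, "fingers": 0},
    {"wx": 0, "wy": 0, "wz": 0, "x": 0, "y": 0, "z": 0, "fingers": 0},
    {"wx": 0, "wy": 0, "wz": 0, "x": 0, "y": 0, "z": 0, "fingers": 0}
  ]
}}

```text
clock: 2.73
ee_pos: [0.4563, -0.1897, 0.2504]
eef_rot: [-3.141, 0.0, 1.337]
wrist_force: [0.1, 0.0, -0.1]
opening: 0.0869
```

```bash
cat >> h.py <<'E'
def wfit(x,y,c=None,w=.05,h=.08,g=1.3):
    c=c or cap('wrist');Q=railfit(c,x,y)
    if len(Q)<30: print('few',len(Q));return
    (cx,cy),(a,b),t=cv2.minAreaRect((Q[:,:2]*1000).astype(np.float32))
    if a<b: a,b,t=b,a,t-90
    t=np.radians(t)
    print('rail c(%.1f,%.1f) %.1fx%.1f ang %.3f z %.4f n %d'%(cx,cy,a,b,t,np.median(Q[:,2]),len(Q)))
    for sg in(1,-1): print('   mid if +y %s:'%('+-'[sg<0]),round(cx+sg*12*np.cos(t),1),round(cy+sg*12*np.sin(t),1))
E
python3 - <<'E'
from h import *
delta(.457,-.19,.25,1.34)
c=cap('wrist');save(c,'w2.png');wfit(.457,-.19,c)
E
```

```text
pos [ 0.4563 -0.1897  0.2504] rpy [-3.1414  0.      1.3369] t 2.73 open 0.0869 F [ 0.1  0.  -0.1]
 shift/20mm in tool [-0.    0.04  0.02] wz/.12 about tool z: -0.03
rail c(456.5,-203.7) 80.3x57.4 ang 1.317 z 0.0621 n 4903
   mid if +y +: 459.5 -192.1
   mid if +y -: 453.5 -215.3
```

View pics/w2.png

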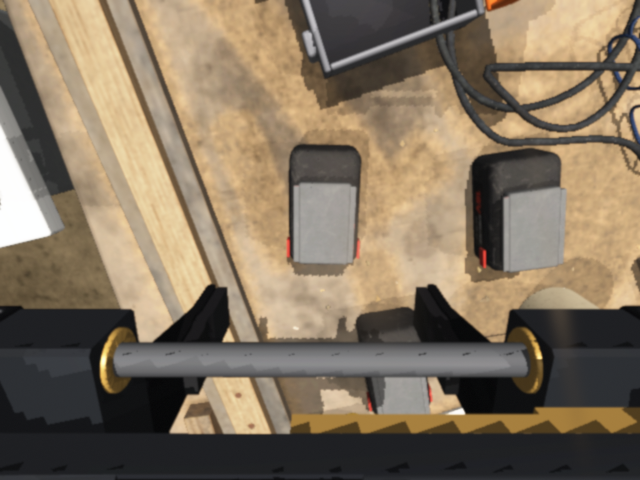

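The wrist view shows the pack under the tool at (325,205), dark end up (toward the case). The other packs are at (520,210) and (395,360). Depth gives its mid at (0.4595,−0.192) and angle 1.317, so I'll descend and grip.

Call:
{"fn": "arm_command", "kwargs": {
  "steps": [
    {"wx": 0, "wy": 0, "wz": 0.17, "x": -0.07, "y": 0.18, "z": 1, "fingers": 0},
    {"wx": 0, "wy": 0, "wz": 0, "x": 0, "y": 0, "z": 1, "fingers": 0},
    {"wx": 0, "wy": 0, "wz": 0, "x": 0, "y": 0, "z": 1, "fingers": 0},
    {"wx": 0, "wy": 0, "wz": 0, "x": 0, "y": 0, "z": 1, "fingers": 0},
    {"wx": 0, "wy": 0, "wz": 0, "x": 0, "y": 0, "z": 1, "fingers": 0},
    {"wx": 0, "wy": 0, "wz": 0, "x": 0, "y": 0, "z": 1, "fingers": 0},
    {"wx": 0, "wy": 0, "wz": 0, "x": 0, "y": 0, "z": 1, "fingers": 0},
    {"wx": 0, "wy": 0, "wz": 0, "x": 0, "y": 0, "z": 1, "fingers": 0},
    {"wx": 0, "wy": 0, "wz": 0, "x": 0, "y": 0, "z": 1, "fingers": 0},
    {"wx": 0, "wy": 0, "wz": 0, "x": 0, "y": 0, "z": 0.8, "fingers": 0},
    {"wx": 0, "wy": 0, "wz": 0, "x": 0, "y": 0, "z": 0, "fingers": 0.6},
    {"wx": 0, "wy": 0, "wz": 0, "x": 0, "y": 0, "z": 0, "fingers": 1},
    {"wx": 0, "wy": 0, "wz": 0, "x": 0, "y": 0, "z": 0, "fingers": 1},
    {"wx": 0, "wy": 0, "wz": 0, "x": 0, "y": 0, "z": 0, "fingers": 1},
    {"wx": 0, "wy": 0, "wz": 0, "x": 0, "y": 0, "z": 0, "fingers": 1},
    {"wx": 0, "wy": 0, "wz": 0, "x": 0, "y": 0, "z": 0, "fingers": 1}
  ],
  "grip_force": 45
}}

```text
clock: 4.12
ee_pos: [0.46, -0.1922, 0.0554]
eef_rot: [3.14, 0.0, 1.32]
wrist_force: [-0.0, -0.0, 0.8]
opening: 0.0547
```

Call:
{"fn": "arm_command", "kwargs": {
  "steps": [
    {"wx": 0, "wy": 0, "wz": 0, "x": 0, "y": 0, "z": -0.3, "fingers": 1},
    {"wx": 0, "wy": 0, "wz": 0, "x": 0, "y": 0, "z": -0.5, "fingers": 1},
    {"wx": 0, "wy": 0, "wz": 0, "x": 0, "y": 0, "z": -1, "fingers": 1},
    {"wx": 0, "wy": 0, "wz": -1, "x": 0, "y": 0, "z": -1, "fingers": 1},
    {"wx": 0, "wy": 0, "wz": -1, "x": 0, "y": 0, "z": -1, "fingers": 1},
    {"wx": 0, "wy": 0, "wz": -1, "x": 0, "y": 0, "z": -1, "fingers": 1},
    {"wx": 0, "wy": 0, "wz": -1, "x": 0, "y": 0, "z": -1, "fingers": 1},
    {"wx": 0, "wy": 0, "wz": -1, "x": 0, "y": 0, "z": -1, "fingers": 1},
    {"wx": 0, "wy": 0, "wz": -1, "x": 0, "y": 0, "z": -1, "fingers": 1},
    {"wx": 0, "wy": 0, "wz": -1, "x": 0, "y": 0, "z": 0, "fingers": 1},
    {"wx": 0, "wy": 0, "wz": -1, "x": 0, "y": 0, "z": 0, "fingers": 1},
    {"wx": 0, "wy": 0, "wz": -1, "x": 0, "y": 0, "z": 0, "fingers": 1},
    {"wx": 0, "wy": 0, "wz": -1, "x": 0, "y": 0, "z": 0, "fingers": 1},
    {"wx": 0, "wy": 0, "wz": -1, "x": 0, "y": 0, "z": 0, "fingers": 1},
    {"wx": 0, "wy": 0, "wz": -1, "x": 0, "y": 0, "z": 0, "fingers": 1},
    {"wx": 0, "wy": 0, "wz": -1, "x": 0, "y": 0, "z": 0, "fingers": 1},
    {"wx": 0, "wy": 0, "wz": -1, "x": 0, "y": 0, "z": 0, "fingers": 1},
    {"wx": 0, "wy": 0, "wz": -1, "x": 0, "y": 0, "z": 0, "fingers": 1},
    {"wx": 0, "wy": 0, "wz": -1, "x": 0, "y": 0, "z": 0, "fingers": 1},
    {"wx": 0, "wy": 0, "wz": 0, "x": 0, "y": 0, "z": 0, "fingers": 1}
  ]
}}

```text
clock: 5.78
ee_pos: [0.4593, -0.1917, 0.211]
eef_rot: [-3.142, -0.0, -3.037]
wrist_force: [0.5, 0.1, -4.8]
opening: 0.0488
```

```bash
cat >> h.py <<'E'
CASE=[.5392,.0749,.1015]
def cw(x,y,z=0):
    c,s=np.cos(CASE[2]),np.sin(CASE[2]);return np.array([CASE[0]+c*x-s*y,CASE[1]+s*x+c*y,z])
E
python3 - <<'E'
from h import *
b=cw(0,0);print(b)
delta(b[0]-.05,b[1]+.04,.24,CASE[2]+np.pi)
E
```

```text
[0.5392 0.0749 0.    ]
pos [ 0.4593 -0.1917  0.211 ] rpy [-3.1415e+00 -2.0000e-04 -3.0367e+00] t 5.78 open 0.0488 F [ 0.5  0.1 -4.8]
 shift/20mm in tool [-3.09 15.09 -1.45] wz/.12 about tool z: 0.03
```

Call:
{"fn": "arm_command", "kwargs": {
  "steps": [
    {"wx": 0, "wy": 0, "wz": 0, "x": -0.2, "y": 1, "z": -0.1, "fingers": 1},
    {"wx": 0, "wy": 0, "wz": 0, "x": -0.2, "y": 1, "z": -0.1, "fingers": 1},
    {"wx": 0, "wy": 0, "wz": 0, "x": -0.2, "y": 1, "z": -0.1, "fingers": 1},
    {"wx": 0, "wy": 0, "wz": 0, "x": -0.2, "y": 1, "z": -0.1, "fingers": 1},
    {"wx": 0, "wy": 0, "wz": 0, "x": -0.2, "y": 1, "z": -0.1, "fingers": 1},
    {"wx": 0, "wy": 0, "wz": 0, "x": -0.2, "y": 1, "z": -0.1, "fingers": 1},
    {"wx": 0, "wy": 0, "wz": 0, "x": -0.2, "y": 1, "z": -0.1, "fingers": 1},
    {"wx": 0, "wy": 0, "wz": 0, "x": -0.2, "y": 1, "z": -0.1, "fingers": 1},
    {"wx": 0, "wy": 0, "wz": 0, "x": -0.2, "y": 1, "z": -0.1, "fingers": 1},
    {"wx": 0, "wy": 0, "wz": 0, "x": -0.2, "y": 1, "z": -0.1, "fingers": 1},
    {"wx": 0, "wy": 0, "wz": 0, "x": -0.2, "y": 1, "z": -0.1, "fingers": 1},
    {"wx": 0, "wy": 0, "wz": 0, "x": -0.2, "y": 1, "z": -0.1, "fingers": 1},
    {"wx": 0, "wy": 0, "wz": 0, "x": -0.2, "y": 1, "z": -0.1, "fingers": 1},
    {"wx": 0, "wy": 0, "wz": 0, "x": -0.2, "y": 1, "z": -0.1, "fingers": 1},
    {"wx": 0, "wy": 0, "wz": 0, "x": -0.2, "y": 1, "z": -0.1, "fingers": 1},
    {"wx": 0, "wy": 0, "wz": 0, "x": 0, "y": 0, "z": 0, "fingers": 1},
    {"wx": 0, "wy": 0, "wz": 0, "x": 0, "y": 0, "z": 0, "fingers": 1}
  ]
}}

```text
clock: 7.2
ee_pos: [0.4893, 0.1137, 0.2409]
eef_rot: [3.142, -0.0, -3.044]
wrist_force: [0.2, 0.0, -4.2]
opening: 0.049
```

Run:
```python
from h import *
import pickle
delta()
c=cap('wrist');save(c,'w3.png');pickle.dump((c),open('w3.pkl','wb'))
for X in [(-.071,-.138,.05),(-.119,.138,.076),(-.119,.204,.076),(-.071,.138,.05)]: print(X,np.round(proj(c,cw(*X)),1))
```

```text
pos [0.4893 0.1137 0.2409] rpy [ 3.1415 -0.     -3.0438] t 7.2 open 0.049 F [ 0.2  0.  -4.2]
 shift/20mm in tool [0. 0. 0.] wz/.12 about tool z: 0.00
(-0.071, -0.138, 0.05) [125.  185.6]
(-0.119, 0.138, 0.076) [437.5 131.2]
(-0.119, 0.204, 0.076) [518.2 130.9]
(-0.071, 0.138, 0.05) [424.7 184.5]
```

View pics/w3.png

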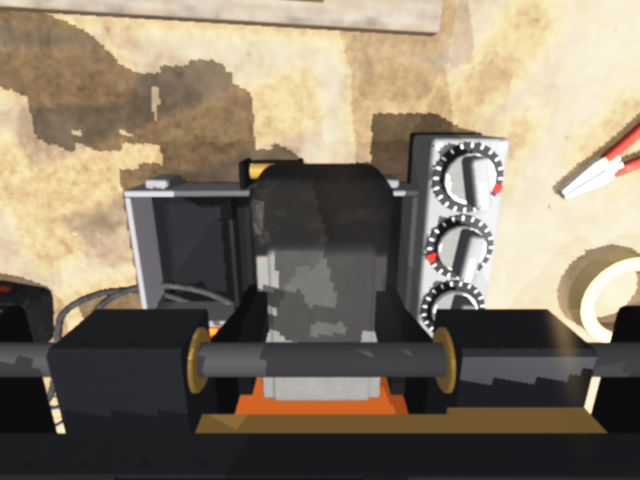

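Run:
```python
from h import *
import pickle
c=pickle.load(open('w3.pkl','rb'))
im=np.hstack([c['image'][125:325,115:185],c['image'][125:325,400:520]])
cv2.imwrite('pics/w3c.png',cv2.resize(im,None,fx=3,fy=3,interpolation=cv2.INTER_CUBIC)[...,::-1])
```

```text
(no output)
```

View pics/w3c.png

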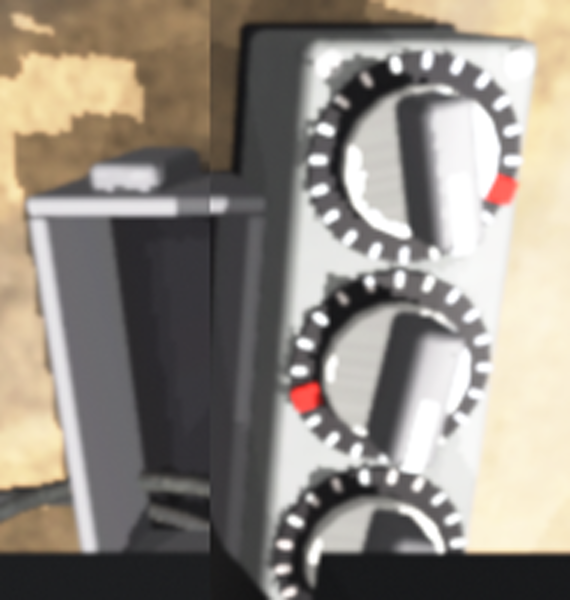

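Run:
```python
from h import *
import pickle
from scipy.optimize import least_squares
cs=pickle.load(open('scene0.pkl','rb'));c=pickle.load(open('w3.pkl','rb'))
W=[((433.3,139),(-.119,.138,.076)),((509,139),(-.119,.204,.076)),((124.3,191.5),(-.071,-.138,.05)),((468.3,177),(-.086,.171,.078)),((460.3,247),(-.024,.171,.078))]
S=[((583,278),(-.071,-.138,.05)),((403,190),(.071,-.138,.05)),((362,683),(-.119,.204,.076)),((424,600),(-.119,.138,.076)),((98,538),(.071,.204,.076))]
def res(p,ws,ss):
    R=Ro.from_euler('z',p[2]).as_matrix();r=[]
    for k,cc,w in((W,c,ws),(S,cs,ss)):
        if w==0: continue
        for (u,v),X in k:
            if cc is cs:u,v=225+u/5,195+v/5
            q=proj(cc,R@np.array(X)+[p[0],p[1],0]);r+=[w*(q[0]-u),w*(q[1]-v)]
    return np.array(r)
for ws,ss in((1,0),(0,1),(.5,1)):
    s=least_squares(res,[.55,.06,.08],loss='soft_l1',args=(ws,ss));print(s.x.round(4));print(res(s.x,1,1).reshape(-1,2).round(1).tolist())
```

```text
[0.5452 0.0715 0.1013]
[[-1.2, -0.7], [3.3, -1.0], [-2.7, 0.1], [0.3, 1.7], [0.5, 1.3], [-0.2, -1.8], [-1.1, -1.3], [-0.6, -1.5], [-0.6, -2.0], [-2.3, -2.2]]
[0.5392 0.0749 0.1015]
[[4.2, -7.8], [9.2, -8.1], [0.7, -5.9], [5.8, -5.0], [5.6, -4.7], [0.7, -0.3], [-0.4, 0.1], [0.3, 0.5], [0.3, -0.1], [-1.6, -0.4]]
[0.5441 0.0719 0.1015]
[[-0.5, -2.1], [4.1, -2.4], [-2.3, -1.0], [1.0, 0.4], [1.1, 0.1], [0.1, -1.5], [-0.9, -1.1], [-0.4, -1.2], [-0.4, -1.7], [-2.1, -1.9]]
```

The crop shows the housing's top corners at (433,139) and (509,139), and the tray corner at (124,192). The red marks are at (497,188) for a and (432,257) for b. The wrist fit gives the case at (0.545,0.0717,0.101).

```bash
sed -i 's/^CASE=.*/CASE=[.545,.0717,.1013]/' h.py
python3 - <<'E'
from h import *
b=cw(0,.09);print(b);delta(b[0],b[1],.0625,CASE[2]+np.pi)
E
```

```text
[0.53589858 0.16123862 0.        ]
pos [0.4894 0.1124 0.2406] rpy [-3.1411e+00 -3.0000e-04 -3.0450e+00] t 7.25 open 0.0491 F [-0.4 -0.4 -4.4]
 shift/20mm in tool [-2.55  2.21  8.91] wz/.12 about tool z: -0.04
```

Call:
{"fn": "arm_command", "kwargs": {
  "steps": [
    {"wx": 0, "wy": 0, "wz": 0, "x": -0.85, "y": 0.74, "z": 0, "fingers": 1},
    {"wx": 0, "wy": 0, "wz": 0, "x": -0.85, "y": 0.74, "z": 0, "fingers": 1},
    {"wx": 0, "wy": 0, "wz": 0, "x": -0.85, "y": 0.74, "z": 0, "fingers": 1},
    {"wx": 0, "wy": 0, "wz": 0, "x": 0, "y": 0, "z": 1, "fingers": 1},
    {"wx": 0, "wy": 0, "wz": 0, "x": 0, "y": 0, "z": 1, "fingers": 1},
    {"wx": 0, "wy": 0, "wz": 0, "x": 0, "y": 0, "z": 1, "fingers": 1},
    {"wx": 0, "wy": 0, "wz": 0, "x": 0, "y": 0, "z": 1, "fingers": 1},
    {"wx": 0, "wy": 0, "wz": 0, "x": 0, "y": 0, "z": 1, "fingers": 1},
    {"wx": 0, "wy": 0, "wz": 0, "x": 0, "y": 0, "z": 0.6, "fingers": 1},
    {"wx": 0, "wy": 0, "wz": 0, "x": 0, "y": 0, "z": 0, "fingers": 1}
  ]
}}

```text
clock: 8.08
ee_pos: [0.5348, 0.1598, 0.126]
eef_rot: [-3.14, -0.004, -3.046]
wrist_force: [-0.5, -1.1, -4.0]
opening: 0.0487
```

Run:
```python
from h import *
b=cw(0,.09);delta(b[0],b[1],.0625,CASE[2]+np.pi)
```

```text
pos [0.5348 0.1598 0.126 ] rpy [-3.1403 -0.0043 -3.0456] t 8.08 open 0.0487 F [-0.5 -1.1 -4. ]
 shift/20mm in tool [-0.08  0.07  3.17] wz/.12 about tool z: -0.04
```

Call:
{"fn": "arm_command", "kwargs": {
  "steps": [
    {"wx": 0, "wy": 0, "wz": 0, "x": -0.05, "y": 0.07, "z": 0.6, "fingers": 1},
    {"wx": 0, "wy": 0, "wz": 0, "x": 0, "y": 0, "z": 0.6, "fingers": 1},
    {"wx": 0, "wy": 0, "wz": 0, "x": 0, "y": 0, "z": 0.6, "fingers": 1},
    {"wx": 0, "wy": 0, "wz": 0, "x": 0, "y": 0, "z": 0.5, "fingers": 1},
    {"wx": 0, "wy": 0, "wz": 0, "x": 0, "y": 0, "z": 0.4, "fingers": 1},
    {"wx": 0, "wy": 0, "wz": 0, "x": 0, "y": 0, "z": 0.3, "fingers": 1},
    {"wx": 0, "wy": 0, "wz": 0, "x": 0, "y": 0, "z": 0.15, "fingers": 1},
    {"wx": 0, "wy": 0, "wz": 0, "x": 0, "y": 0, "z": 0, "fingers": 1},
    {"wx": 0, "wy": 0, "wz": 0, "x": 0, "y": 0, "z": 0, "fingers": 1}
  ]
}}

```text
clock: 8.83
ee_pos: [0.5371, 0.1634, 0.0658]
eef_rot: [3.142, 0.0, -3.043]
wrist_force: [0.2, 0.6, -4.0]
opening: 0.0493
```

Call:
{"fn": "arm_command", "kwargs": {
  "steps": [
    {"wx": 0, "wy": 0, "wz": 0, "x": 0, "y": 0, "z": 0.13, "fingers": 1},
    {"wx": 0, "wy": 0, "wz": 0, "x": 0, "y": 0, "z": 0.12, "fingers": 1},
    {"wx": 0, "wy": 0, "wz": 0, "x": 0, "y": 0, "z": 0, "fingers": 1},
    {"wx": 0, "wy": 0, "wz": 0, "x": 0, "y": 0, "z": 0, "fingers": 1}
  ]
}}

```text
clock: 9.17
ee_pos: [0.5379, 0.1631, 0.0631]
eef_rot: [-3.14, 0.002, -3.044]
wrist_force: [-9.0, -5.1, 20.2]
opening: 0.0488
```

Call:
{"fn": "arm_command", "kwargs": {
  "steps": [
    {"wx": 0, "wy": 0, "wz": 0, "x": 0, "y": 0, "z": -0.1, "fingers": 1},
    {"wx": 0, "wy": 0, "wz": 0, "x": 0, "y": 0, "z": 0, "fingers": 0.33},
    {"wx": 0, "wy": 0, "wz": 0, "x": 0, "y": 0, "z": 0, "fingers": 0.33},
    {"wx": 0, "wy": 0, "wz": 0, "x": 0, "y": 0, "z": 0, "fingers": 0.33},
    {"wx": 0, "wy": 0, "wz": 0, "x": 0, "y": 0, "z": 0, "fingers": 0.33},
    {"wx": 0, "wy": 0, "wz": 0, "x": 0, "y": 0, "z": 0, "fingers": 0.33}
  ]
}}

```text
clock: 9.67
ee_pos: [0.537, 0.1633, 0.0625]
eef_rot: [3.142, 0.0, -3.043]
wrist_force: [-0.2, -0.1, -0.8]
opening: 0.058
```

Call:
{"fn": "arm_command", "kwargs": {
  "steps": [
    {"wx": 0, "wy": 0, "wz": 0, "x": 0, "y": 0, "z": -1, "fingers": 0.33},
    {"wx": 0, "wy": 0, "wz": 0, "x": 0, "y": 0, "z": -1, "fingers": 0.33},
    {"wx": 0, "wy": 0, "wz": 0, "x": 0, "y": 0, "z": -1, "fingers": 0.33},
    {"wx": 0, "wy": 0, "wz": 0, "x": 0, "y": 0, "z": -1, "fingers": 0.33},
    {"wx": 0, "wy": 0, "wz": 0, "x": 0, "y": 0, "z": -1, "fingers": 0.33},
    {"wx": 0, "wy": 0, "wz": 1, "x": 0, "y": 0, "z": -1, "fingers": 0},
    {"wx": 0, "wy": 0, "wz": 1, "x": 0, "y": 0, "z": -1, "fingers": 0},
    {"wx": 0, "wy": 0, "wz": 1, "x": 0, "y": 0, "z": -1, "fingers": 0},
    {"wx": 0, "wy": 0, "wz": 1, "x": 0, "y": 0, "z": -1, "fingers": 0},
    {"wx": 0, "wy": 0, "wz": 1, "x": 0, "y": 0, "z": -1, "fingers": 0},
    {"wx": 0, "wy": 0, "wz": 1, "x": 0, "y": 0, "z": 0, "fingers": 0},
    {"wx": 0, "wy": 0, "wz": 1, "x": 0, "y": 0, "z": 0, "fingers": 0},
    {"wx": 0, "wy": 0, "wz": 1, "x": 0, "y": 0, "z": 0, "fingers": 0},
    {"wx": 0, "wy": 0, "wz": 1, "x": 0, "y": 0, "z": 0, "fingers": 0},
    {"wx": 0, "wy": 0, "wz": 1, "x": 0, "y": 0, "z": 0, "fingers": 0},
    {"wx": 0, "wy": 0, "wz": 1, "x": 0, "y": 0, "z": 0, "fingers": 0},
    {"wx": 0, "wy": 0, "wz": 1, "x": 0, "y": 0, "z": 0, "fingers": 0},
    {"wx": 0, "wy": 0, "wz": 1, "x": 0, "y": 0, "z": 0, "fingers": 0},
    {"wx": 0, "wy": 0, "wz": 1, "x": 0, "y": 0, "z": 0, "fingers": 0},
    {"wx": 0, "wy": 0, "wz": 0.5, "x": 0, "y": 0, "z": 0, "fingers": 0}
  ]
}}

```text
clock: 11.33
ee_pos: [0.5369, 0.1634, 0.2625]
eef_rot: [3.142, 0.0, 1.494]
wrist_force: [-0.8, 0.1, -0.5]
opening: 0.0871
```

Call:
{"fn": "arm_command", "kwargs": {
  "steps": [
    {"wx": 0, "wy": 0, "wz": 0, "x": -0.99, "y": 0.35, "z": 0, "fingers": 0},
    {"wx": 0, "wy": 0, "wz": 0, "x": -0.99, "y": 0.35, "z": 0, "fingers": 0},
    {"wx": 0, "wy": 0, "wz": 0, "x": -0.99, "y": 0.35, "z": 0, "fingers": 0},
    {"wx": 0, "wy": 0, "wz": 0, "x": -0.99, "y": 0.35, "z": 0, "fingers": 0},
    {"wx": 0, "wy": 0, "wz": 0, "x": -0.99, "y": 0.35, "z": 0, "fingers": 0},
    {"wx": 0, "wy": 0, "wz": 0, "x": -0.99, "y": 0.35, "z": 0, "fingers": 0},
    {"wx": 0, "wy": 0, "wz": 0, "x": -0.99, "y": 0.35, "z": 0, "fingers": 0},
    {"wx": 0, "wy": 0, "wz": 0, "x": -0.99, "y": 0.35, "z": 0, "fingers": 0},
    {"wx": 0, "wy": 0, "wz": 0, "x": -0.99, "y": 0.35, "z": 0, "fingers": 0},
    {"wx": 0, "wy": 0, "wz": 0, "x": -0.99, "y": 0.35, "z": 0, "fingers": 0},
    {"wx": 0, "wy": 0, "wz": 0, "x": -0.99, "y": 0.35, "z": 0, "fingers": 0},
    {"wx": 0, "wy": 0, "wz": 0, "x": -0.99, "y": 0.35, "z": 0, "fingers": 0},
    {"wx": 0, "wy": 0, "wz": 0, "x": -0.99, "y": 0.35, "z": 0, "fingers": 0},
    {"wx": 0, "wy": 0, "wz": 0, "x": -0.99, "y": 0.35, "z": 0, "fingers": 0},
    {"wx": 0, "wy": 0, "wz": 0, "x": -0.99, "y": 0.35, "z": 0, "fingers": 0},
    {"wx": 0, "wy": 0, "wz": 0, "x": -0.99, "y": 0.35, "z": 0, "fingers": 0},
    {"wx": 0, "wy": 0, "wz": 0, "x": -0.99, "y": 0.35, "z": 0, "fingers": 0},
    {"wx": 0, "wy": 0, "wz": 0, "x": -0.99, "y": 0.35, "z": 0, "fingers": 0},
    {"wx": 0, "wy": 0, "wz": 0, "x": -0.99, "y": 0.35, "z": 0, "fingers": 0},
    {"wx": 0, "wy": 0, "wz": 0, "x": -0.99, "y": 0.35, "z": 0, "fingers": 0}
  ]
}}

```text
clock: 13.0
ee_pos: [0.6489, -0.2426, 0.2623]
eef_rot: [-3.141, 0.0, 1.5]
wrist_force: [-0.6, -0.5, 0.5]
opening: 0.0872
```

Call:
{"fn": "arm_command", "kwargs": {
  "steps": [
    {"wx": 0, "wy": 0, "wz": 0, "x": 0, "y": 0, "z": 0, "fingers": 0},
    {"wx": 0, "wy": 0, "wz": 0, "x": 0, "y": 0, "z": 0, "fingers": 0},
    {"wx": 0, "wy": 0, "wz": 0, "x": 0, "y": 0, "z": 0, "fingers": 0}
  ]
}}

```text
clock: 13.25
ee_pos: [0.6488, -0.2406, 0.2623]
eef_rot: [-3.141, -0.001, 1.501]
wrist_force: [-0.1, 0.6, 0.6]
opening: 0.0868
```

Run:
```python
from h import *
delta()
c=cap('wrist');wfit(.649,-.256,c);wfit(.494,-.405,c)
c=cap('scene');wfit(.648,-.256,c);wfit(.494,-.405,c)
P=cloud(c).reshape(-1,3);X=cw(0,.09);k=(np.hypot(P[:,0]-X[0],P[:,1]-X[1])<.06)&(P[:,2]>.04)&(P[:,2]<.09)
C=c['image'].reshape(-1,3).astype(int);k&=(C.max(1)-C.min(1)<25)&(C.max(1)>90);print('placed pack zs',np.percentile(P[k,2],[50,80,95]).round(4))
save(c,'s2.png',(225,175,425,345),4)
```

```text
pos [ 0.6488 -0.2406  0.2623] rpy [-3.1414e+00 -8.0000e-04  1.5013e+00] t 13.25 open 0.0868 F [-0.1  0.6  0.6]
 shift/20mm in tool [0. 0. 0.] wz/.12 about tool z: 0.00
rail c(649.3,-255.8) 79.8x57.7 ang 1.482 z 0.0621 n 4619
   mid if +y +: 650.4 -243.8
   mid if +y -: 648.3 -267.7
rail c(503.3,-435.6) 39.0x24.4 ang -0.045 z 0.0620 n 340
   mid if +y +: 515.3 -436.2
   mid if +y -: 491.3 -435.1
rail c(647.2,-252.1) 83.3x60.9 ang 1.494 z 0.0630 n 218
   mid if +y +: 648.1 -240.1
   mid if +y -: 646.2 -264.1
rail c(492.8,-405.4) 84.1x59.9 ang -1.569 z 0.0627 n 225
   mid if +y +: 492.8 -417.4
   mid if +y -: 492.8 -393.4
placed pack zs [0.0667 0.07   0.0739]
```

View pics/s2.png

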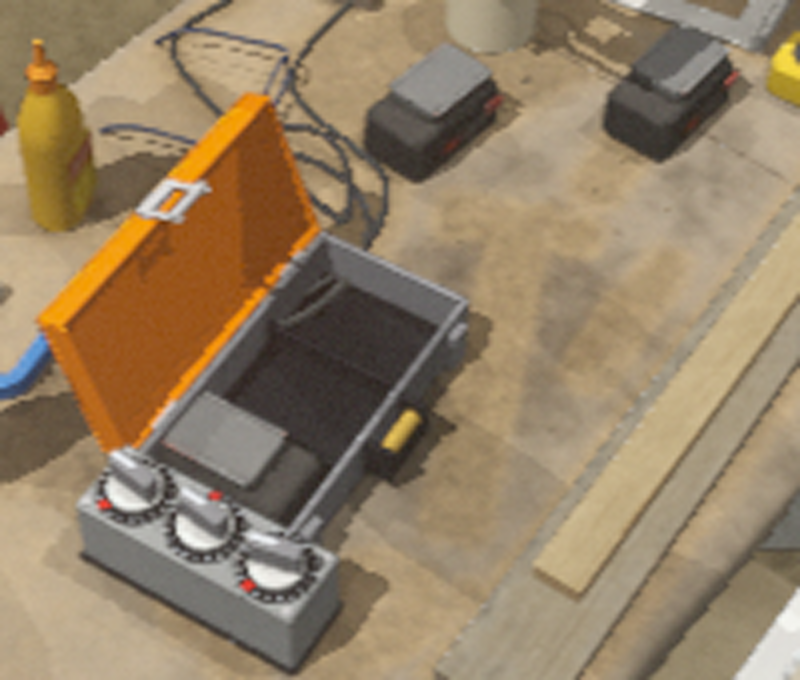

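The picture shows pack 1 seated flat in the housing-side bay at (235,450) in the crop. The other two packs have not moved. Next I'll grip the second one.

Call:
{"fn": "arm_command", "kwargs": {
  "steps": [
    {"wx": 0, "wy": 0, "wz": 0.16, "x": -0.16, "y": 0.08, "z": 1, "fingers": 0},
    {"wx": 0, "wy": 0, "wz": 0, "x": 0, "y": 0, "z": 1, "fingers": 0},
    {"wx": 0, "wy": 0, "wz": 0, "x": 0, "y": 0, "z": 1, "fingers": 0},
    {"wx": 0, "wy": 0, "wz": 0, "x": 0, "y": 0, "z": 1, "fingers": 0},
    {"wx": 0, "wy": 0, "wz": 0, "x": 0, "y": 0, "z": 1, "fingers": 0},
    {"wx": 0, "wy": 0, "wz": 0, "x": 0, "y": 0, "z": 1, "fingers": 0},
    {"wx": 0, "wy": 0, "wz": 0, "x": 0, "y": 0, "z": 1, "fingers": 0},
    {"wx": 0, "wy": 0, "wz": 0, "x": 0, "y": 0, "z": 1, "fingers": 0},
    {"wx": 0, "wy": 0, "wz": 0, "x": 0, "y": 0, "z": 1, "fingers": 0},
    {"wx": 0, "wy": 0, "wz": 0, "x": 0, "y": 0, "z": 1, "fingers": 0},
    {"wx": 0, "wy": 0, "wz": 0, "x": 0, "y": 0, "z": 0.39, "fingers": 0},
    {"wx": 0, "wy": 0, "wz": 0, "x": 0, "y": 0, "z": 0, "fingers": 0.6},
    {"wx": 0, "wy": 0, "wz": 0, "x": 0, "y": 0, "z": 0, "fingers": 1},
    {"wx": 0, "wy": 0, "wz": 0, "x": 0, "y": 0, "z": 0, "fingers": 1},
    {"wx": 0, "wy": 0, "wz": 0, "x": 0, "y": 0, "z": 0, "fingers": 1},
    {"wx": 0, "wy": 0, "wz": 0, "x": 0, "y": 0, "z": 0, "fingers": 1},
    {"wx": 0, "wy": 0, "wz": 0, "x": 0, "y": 0, "z": 0, "fingers": 1},
    {"wx": 0, "wy": 0, "wz": 0, "x": 0, "y": 0, "z": 0, "fingers": 1}
  ]
}}

```text
clock: 14.85
ee_pos: [0.6502, -0.2451, 0.0553]
eef_rot: [3.141, 0.0, 1.481]
wrist_force: [-0.6, -0.1, 2.3]
opening: 0.0496
```

Call:
{"fn": "arm_command", "kwargs": {
  "steps": [
    {"wx": 0, "wy": 0, "wz": 0, "x": 0, "y": 0, "z": -0.3, "fingers": 1},
    {"wx": 0, "wy": 0, "wz": 0, "x": 0, "y": 0, "z": -0.7, "fingers": 1},
    {"wx": 0, "wy": 0, "wz": 0, "x": 0, "y": 0, "z": -1, "fingers": 1},
    {"wx": 0, "wy": 0, "wz": 0, "x": 0, "y": 0, "z": -1, "fingers": 1},
    {"wx": 0, "wy": 0, "wz": -1, "x": 0, "y": 0, "z": -1, "fingers": 1},
    {"wx": 0, "wy": 0, "wz": -1, "x": 0, "y": 0, "z": -1, "fingers": 1},
    {"wx": 0, "wy": 0, "wz": -1, "x": 0, "y": 0, "z": -1, "fingers": 1},
    {"wx": 0, "wy": 0, "wz": -1, "x": 0, "y": 0, "z": -1, "fingers": 1},
    {"wx": 0, "wy": 0, "wz": -1, "x": 0, "y": 0, "z": -1, "fingers": 1},
    {"wx": 0, "wy": 0, "wz": -1, "x": 0, "y": 0, "z": -0.5, "fingers": 1},
    {"wx": 0, "wy": 0, "wz": -1, "x": 0, "y": 0, "z": 0, "fingers": 1},
    {"wx": 0, "wy": 0, "wz": -1, "x": 0, "y": 0, "z": 0, "fingers": 1},
    {"wx": 0, "wy": 0, "wz": -1, "x": 0, "y": 0, "z": 0, "fingers": 1},
    {"wx": 0, "wy": 0, "wz": -1, "x": 0, "y": 0, "z": 0, "fingers": 1},
    {"wx": 0, "wy": 0, "wz": -1, "x": 0, "y": 0, "z": 0, "fingers": 1},
    {"wx": 0, "wy": 0, "wz": -1, "x": 0, "y": 0, "z": 0, "fingers": 1},
    {"wx": 0, "wy": 0, "wz": -1, "x": 0, "y": 0, "z": 0, "fingers": 1},
    {"wx": 0, "wy": 0, "wz": -1, "x": 0, "y": 0, "z": 0, "fingers": 1},
    {"wx": 0, "wy": 0, "wz": -0.7, "x": 0, "y": 0, "z": 0, "fingers": 1},
    {"wx": 0, "wy": 0, "wz": 0, "x": 0, "y": 0, "z": 0, "fingers": 1}
  ]
}}

```text
clock: 16.52
ee_pos: [0.6499, -0.2451, 0.2256]
eef_rot: [-3.141, 0.0, -3.034]
wrist_force: [-0.3, 0.8, -3.6]
opening: 0.0493
```

Run:
```python
from h import *
delta(.545-.02,-.24,yaw=CASE[2]+np.pi);b=cw(0,0);delta(b[0],b[1],.125,CASE[2]+np.pi)
```

```text
pos [ 0.6499 -0.2451  0.2256] rpy [-3.1414e+00  1.0000e-04 -3.0343e+00] t 16.52 open 0.0493 F [-0.3  0.8 -3.6]
 shift/20mm in tool [ 6.18  0.92 -0.  ] wz/.12 about tool z: 0.05
pos [ 0.6499 -0.2451  0.2256] rpy [-3.1414e+00  1.0000e-04 -3.0343e+00] t 16.52 open 0.0493 F [-0.3  0.8 -3.6]
 shift/20mm in tool [ 3.52 16.31  5.03] wz/.12 about tool z: 0.05
```

Call:
{"fn": "arm_command", "kwargs": {
  "steps": [
    {"wx": 0, "wy": 0, "wz": 0.05, "x": 0.88, "y": 0, "z": 0, "fingers": 1},
    {"wx": 0, "wy": 0, "wz": 0, "x": 0.88, "y": 0, "z": 0, "fingers": 1},
    {"wx": 0, "wy": 0, "wz": 0, "x": 0.88, "y": 0, "z": 0, "fingers": 1},
    {"wx": 0, "wy": 0, "wz": 0, "x": 0.88, "y": 0.96, "z": 0, "fingers": 1},
    {"wx": 0, "wy": 0, "wz": 0, "x": 0, "y": 0.96, "z": 0, "fingers": 1},
    {"wx": 0, "wy": 0, "wz": 0, "x": 0, "y": 0.96, "z": 0, "fingers": 1},
    {"wx": 0, "wy": 0, "wz": 0, "x": 0, "y": 0.96, "z": 0, "fingers": 1},
    {"wx": 0, "wy": 0, "wz": 0, "x": 0, "y": 0.96, "z": 0, "fingers": 1},
    {"wx": 0, "wy": 0, "wz": 0, "x": 0, "y": 0.96, "z": 0, "fingers": 1},
    {"wx": 0, "wy": 0, "wz": 0, "x": 0, "y": 0.96, "z": 0, "fingers": 1},
    {"wx": 0, "wy": 0, "wz": 0, "x": 0, "y": 0.96, "z": 0, "fingers": 1},
    {"wx": 0, "wy": 0, "wz": 0, "x": 0, "y": 0.96, "z": 0, "fingers": 1},
    {"wx": 0, "wy": 0, "wz": 0, "x": 0, "y": 0.96, "z": 0, "fingers": 1},
    {"wx": 0, "wy": 0, "wz": 0, "x": 0, "y": 0.96, "z": 0, "fingers": 1},
    {"wx": 0, "wy": 0, "wz": 0, "x": 0, "y": 0.96, "z": 0, "fingers": 1},
    {"wx": 0, "wy": 0, "wz": 0, "x": 0, "y": 0.96, "z": 0, "fingers": 1},
    {"wx": 0, "wy": 0, "wz": 0, "x": 0, "y": 0.96, "z": 0, "fingers": 1},
    {"wx": 0, "wy": 0, "wz": 0, "x": 0, "y": 0.96, "z": 0, "fingers": 1},
    {"wx": 0, "wy": 0, "wz": 0, "x": 0, "y": 0.96, "z": 0, "fingers": 1},
    {"wx": 0, "wy": 0, "wz": 0, "x": 0, "y": 0.96, "z": 0, "fingers": 1}
  ]
}}

```text
clock: 18.18
ee_pos: [0.5479, 0.0739, 0.2255]
eef_rot: [-3.141, 0.001, -3.048]
wrist_force: [0.4, -0.3, -3.7]
opening: 0.0494
```

Call:
{"fn": "arm_command", "kwargs": {
  "steps": [
    {"wx": 0, "wy": 0, "wz": 0, "x": 0, "y": 0, "z": 1, "fingers": 1},
    {"wx": 0, "wy": 0, "wz": 0, "x": 0, "y": 0, "z": 1, "fingers": 1},
    {"wx": 0, "wy": 0, "wz": 0, "x": 0, "y": 0, "z": 1, "fingers": 1},
    {"wx": 0, "wy": 0, "wz": 0, "x": 0, "y": 0, "z": 1, "fingers": 1},
    {"wx": 0, "wy": 0, "wz": 0, "x": 0, "y": 0, "z": 1, "fingers": 1},
    {"wx": 0, "wy": 0, "wz": 0, "x": 0, "y": 0, "z": 0, "fingers": 1},
    {"wx": 0, "wy": 0, "wz": 0, "x": 0, "y": 0, "z": 0, "fingers": 1}
  ]
}}

```text
clock: 18.77
ee_pos: [0.5478, 0.0729, 0.125]
eef_rot: [-3.141, -0.001, -3.046]
wrist_force: [-0.4, 0.5, -2.0]
opening: 0.0494
```

Run:
```python
from h import *
b=cw(0,0);delta(b[0],b[1],.0625,CASE[2]+np.pi)
```

```text
pos [0.5478 0.0729 0.125 ] rpy [-3.1415e+00 -1.2000e-03 -3.0460e+00] t 18.77 open 0.0494 F [-0.4  0.5 -2. ]
 shift/20mm in tool [ 0.14 -0.04  3.12] wz/.12 about tool z: -0.05
```

Call:
{"fn": "arm_command", "kwargs": {
  "steps": [
    {"wx": 0, "wy": 0, "wz": -0.03, "x": 0.13, "y": -0.03, "z": 0.6, "fingers": 1},
    {"wx": 0, "wy": 0, "wz": 0, "x": 0, "y": 0, "z": 0.6, "fingers": 1},
    {"wx": 0, "wy": 0, "wz": 0, "x": 0, "y": 0, "z": 0.6, "fingers": 1},
    {"wx": 0, "wy": 0, "wz": 0, "x": 0, "y": 0, "z": 0.5, "fingers": 1},
    {"wx": 0, "wy": 0, "wz": 0, "x": 0, "y": 0, "z": 0.4, "fingers": 1},
    {"wx": 0, "wy": 0, "wz": 0, "x": 0, "y": 0, "z": 0.25, "fingers": 1},
    {"wx": 0, "wy": 0, "wz": 0, "x": 0, "y": 0, "z": 0.1, "fingers": 1},
    {"wx": 0, "wy": 0, "wz": 0, "x": 0, "y": 0, "z": 0.07, "fingers": 1},
    {"wx": 0, "wy": 0, "wz": 0, "x": 0, "y": 0, "z": 0, "fingers": 1},
    {"wx": 0, "wy": 0, "wz": 0, "x": 0, "y": 0, "z": 0, "fingers": 1}
  ]
}}

```text
clock: 19.6
ee_pos: [0.546, 0.0722, 0.0627]
eef_rot: [-3.141, 0.001, -3.04]
wrist_force: [-0.1, -0.4, -3.7]
opening: 0.0491
```

Call:
{"fn": "arm_command", "kwargs": {
  "steps": [
    {"wx": 0, "wy": 0, "wz": 0, "x": 0, "y": 0, "z": 0.1, "fingers": 1},
    {"wx": 0, "wy": 0, "wz": 0, "x": 0, "y": 0, "z": 0, "fingers": 1},
    {"wx": 0, "wy": 0, "wz": 0, "x": 0, "y": 0, "z": 0, "fingers": 0.33},
    {"wx": 0, "wy": 0, "wz": 0, "x": 0, "y": 0, "z": 0, "fingers": 0.33},
    {"wx": 0, "wy": 0, "wz": 0, "x": 0, "y": 0, "z": 0, "fingers": 0.33},
    {"wx": 0, "wy": 0, "wz": 0, "x": 0, "y": 0, "z": 0, "fingers": 0.33}
  ]
}}

```text
clock: 20.1
ee_pos: [0.546, 0.0721, 0.0607]
eef_rot: [-3.141, 0.001, -3.04]
wrist_force: [-0.1, -0.5, 0.1]
opening: 0.0574
```

Call:
{"fn": "arm_command", "kwargs": {
  "steps": [
    {"wx": 0, "wy": 0, "wz": 0, "x": 0, "y": 0, "z": -1, "fingers": 0.33},
    {"wx": 0, "wy": 0, "wz": 0, "x": 0, "y": 0, "z": -1, "fingers": 0.33},
    {"wx": 0, "wy": 0, "wz": 0, "x": 0, "y": 0, "z": -1, "fingers": 0.33},
    {"wx": 0, "wy": 0, "wz": 0, "x": 0, "y": 0, "z": -1, "fingers": 0.33},
    {"wx": 0, "wy": 0, "wz": 0, "x": 0, "y": 0, "z": -1, "fingers": 0.33},
    {"wx": 0, "wy": 0, "wz": 1, "x": 0, "y": 0, "z": -1, "fingers": 0},
    {"wx": 0, "wy": 0, "wz": 1, "x": 0, "y": 0, "z": -1, "fingers": 0},
    {"wx": 0, "wy": 0, "wz": 1, "x": 0, "y": 0, "z": -1, "fingers": 0},
    {"wx": 0, "wy": 0, "wz": 1, "x": 0, "y": 0, "z": -1, "fingers": 0},
    {"wx": 0, "wy": 0, "wz": 1, "x": 0, "y": 0, "z": -1, "fingers": 0},
    {"wx": 0, "wy": 0, "wz": 1, "x": 0, "y": 0, "z": 0, "fingers": 0},
    {"wx": 0, "wy": 0, "wz": 1, "x": 0, "y": 0, "z": 0, "fingers": 0},
    {"wx": 0, "wy": 0, "wz": 1, "x": 0, "y": 0, "z": 0, "fingers": 0},
    {"wx": 0, "wy": 0, "wz": 1, "x": 0, "y": 0, "z": 0, "fingers": 0},
    {"wx": 0, "wy": 0, "wz": 1, "x": 0, "y": 0, "z": 0, "fingers": 0},
    {"wx": 0, "wy": 0, "wz": 1, "x": 0, "y": 0, "z": 0, "fingers": 0},
    {"wx": 0, "wy": 0, "wz": 1, "x": 0, "y": 0, "z": 0, "fingers": 0},
    {"wx": 0, "wy": 0, "wz": 1, "x": 0, "y": 0, "z": 0, "fingers": 0},
    {"wx": 0, "wy": 0, "wz": 1, "x": 0, "y": 0, "z": 0, "fingers": 0},
    {"wx": 0, "wy": 0, "wz": 0.2, "x": 0, "y": 0, "z": 0, "fingers": 0}
  ]
}}

```text
clock: 21.77
ee_pos: [0.5457, 0.0723, 0.2605]
eef_rot: [3.141, 0.0, 1.533]
wrist_force: [0.1, -0.6, -0.3]
opening: 0.0873
```

Call:
{"fn": "arm_command", "kwargs": {
  "steps": [
    {"wx": 0, "wy": 0, "wz": 0, "x": -0.97, "y": -0.08, "z": 0, "fingers": 0},
    {"wx": 0, "wy": 0, "wz": 0, "x": -0.97, "y": -0.08, "z": 0, "fingers": 0},
    {"wx": 0, "wy": 0, "wz": 0, "x": -0.97, "y": -0.08, "z": 0, "fingers": 0},
    {"wx": 0, "wy": 0, "wz": 0, "x": -0.97, "y": -0.08, "z": 0, "fingers": 0},
    {"wx": 0, "wy": 0, "wz": 0, "x": -0.97, "y": -0.08, "z": 0, "fingers": 0},
    {"wx": 0, "wy": 0, "wz": 0, "x": -0.97, "y": -0.08, "z": 0, "fingers": 0},
    {"wx": 0, "wy": 0, "wz": 0, "x": -0.97, "y": -0.08, "z": 0, "fingers": 0},
    {"wx": 0, "wy": 0, "wz": 0, "x": -0.97, "y": -0.08, "z": 0, "fingers": 0},
    {"wx": 0, "wy": 0, "wz": 0, "x": -0.97, "y": -0.08, "z": 0, "fingers": 0},
    {"wx": 0, "wy": 0, "wz": 0, "x": -0.97, "y": -0.08, "z": 0, "fingers": 0},
    {"wx": 0, "wy": 0, "wz": 0, "x": -0.97, "y": -0.08, "z": 0, "fingers": 0},
    {"wx": 0, "wy": 0, "wz": 0, "x": -0.97, "y": -0.08, "z": 0, "fingers": 0},
    {"wx": 0, "wy": 0, "wz": 0, "x": -0.97, "y": -0.08, "z": 0, "fingers": 0},
    {"wx": 0, "wy": 0, "wz": 0, "x": -0.97, "y": -0.08, "z": 0, "fingers": 0},
    {"wx": 0, "wy": 0, "wz": 0, "x": -0.97, "y": -0.08, "z": 0, "fingers": 0},
    {"wx": 0, "wy": 0, "wz": 0, "x": -0.97, "y": -0.08, "z": 0, "fingers": 0},
    {"wx": 0, "wy": 0, "wz": 0, "x": -0.97, "y": -0.08, "z": 0, "fingers": 0},
    {"wx": 0, "wy": 0, "wz": 0, "x": -0.97, "y": -0.08, "z": 0, "fingers": 0},
    {"wx": 0, "wy": 0, "wz": 0, "x": -0.97, "y": -0.08, "z": 0, "fingers": 0},
    {"wx": 0, "wy": 0, "wz": 0, "x": -0.97, "y": -0.08, "z": 0, "fingers": 0}
  ]
}}

```text
clock: 23.43
ee_pos: [0.5012, -0.3156, 0.2604]
eef_rot: [3.141, 0.0, 1.542]
wrist_force: [0.6, 1.0, -0.1]
opening: 0.087
```

Call:
{"fn": "arm_command", "kwargs": {
  "steps": [
    {"wx": 0, "wy": 0, "wz": 0, "x": -0.97, "y": -0.08, "z": 0, "fingers": 0},
    {"wx": 0, "wy": 0, "wz": 0, "x": -0.97, "y": -0.08, "z": 0, "fingers": 0},
    {"wx": 0, "wy": 0, "wz": 0, "x": -0.97, "y": -0.08, "z": 0, "fingers": 0},
    {"wx": 0, "wy": 0, "wz": 0, "x": -0.97, "y": -0.08, "z": 0, "fingers": 0},
    {"wx": 0, "wy": 0, "wz": 0, "x": 0, "y": 0, "z": 0, "fingers": 0},
    {"wx": 0, "wy": 0, "wz": 0, "x": 0, "y": 0, "z": 0, "fingers": 0},
    {"wx": 0, "wy": 0, "wz": 0, "x": 0, "y": 0, "z": 0, "fingers": 0}
  ]
}}

```text
clock: 24.02
ee_pos: [0.4928, -0.3912, 0.2604]
eef_rot: [3.141, -0.001, 1.541]
wrist_force: [1.0, -0.0, 0.5]
opening: 0.0868
```

Run:
```python
from h import *
c=cap('wrist');wfit(.494,-.406,c)
c2=cap('scene');wfit(.493,-.406,c2);s2=cap('side');wfit(.494,-.406,s2)
save(c,'w4.png');delta()
```

```text
rail c(494.9,-407.8) 79.9x57.5 ang 1.521 z 0.0621 n 4625
   mid if +y +: 495.5 -395.8
   mid if +y -: 494.3 -419.8
rail c(492.7,-404.0) 84.9x59.5 ang 1.542 z 0.0629 n 220
   mid if +y +: 493.1 -392.0
   mid if +y -: 492.4 -416.0
rail c(493.7,-406.8) 83.3x57.9 ang 1.526 z 0.0624 n 750
   mid if +y +: 494.3 -394.9
   mid if +y -: 493.2 -418.8
pos [ 0.4929 -0.391   0.2606] rpy [3.1412e+00 1.0000e-04 1.5410e+00] t 24.17 open 0.0873 F [-0.9 -0.5 -0.3]
 shift/20mm in tool [0. 0. 0.] wz/.12 about tool z: 0.00
```

Call:
{"fn": "arm_command", "kwargs": {
  "steps": [
    {"wx": 0, "wy": 0, "wz": 0.17, "x": -0.22, "y": 0.13, "z": 1, "fingers": 0},
    {"wx": 0, "wy": 0, "wz": 0, "x": 0, "y": 0, "z": 1, "fingers": 0},
    {"wx": 0, "wy": 0, "wz": 0, "x": 0, "y": 0, "z": 1, "fingers": 0},
    {"wx": 0, "wy": 0, "wz": 0, "x": 0, "y": 0, "z": 1, "fingers": 0},
    {"wx": 0, "wy": 0, "wz": 0, "x": 0, "y": 0, "z": 1, "fingers": 0},
    {"wx": 0, "wy": 0, "wz": 0, "x": 0, "y": 0, "z": 1, "fingers": 0},
    {"wx": 0, "wy": 0, "wz": 0, "x": 0, "y": 0, "z": 1, "fingers": 0},
    {"wx": 0, "wy": 0, "wz": 0, "x": 0, "y": 0, "z": 1, "fingers": 0},
    {"wx": 0, "wy": 0, "wz": 0, "x": 0, "y": 0, "z": 1, "fingers": 0},
    {"wx": 0, "wy": 0, "wz": 0, "x": 0, "y": 0, "z": 1, "fingers": 0},
    {"wx": 0, "wy": 0, "wz": 0, "x": 0, "y": 0, "z": 0.28, "fingers": 0},
    {"wx": 0, "wy": 0, "wz": 0, "x": 0, "y": 0, "z": 0, "fingers": 0.6},
    {"wx": 0, "wy": 0, "wz": 0, "x": 0, "y": 0, "z": 0, "fingers": 1},
    {"wx": 0, "wy": 0, "wz": 0, "x": 0, "y": 0, "z": 0, "fingers": 1},
    {"wx": 0, "wy": 0, "wz": 0, "x": 0, "y": 0, "z": 0, "fingers": 1},
    {"wx": 0, "wy": 0, "wz": 0, "x": 0, "y": 0, "z": 0, "fingers": 1},
    {"wx": 0, "wy": 0, "wz": 0, "x": 0, "y": 0, "z": 0, "fingers": 1},
    {"wx": 0, "wy": 0, "wz": 0, "x": 0, "y": 0, "z": 0, "fingers": 1}
  ]
}}

```text
clock: 25.67
ee_pos: [0.4949, -0.3967, 0.0552]
eef_rot: [3.141, 0.0, 1.518]
wrist_force: [0.4, -0.8, 1.5]
opening: 0.0498
```

Call:
{"fn": "arm_command", "kwargs": {
  "steps": [
    {"wx": 0, "wy": 0, "wz": 0, "x": 0, "y": 0, "z": -0.3, "fingers": 1},
    {"wx": 0, "wy": 0, "wz": 0, "x": 0, "y": 0, "z": -0.7, "fingers": 1},
    {"wx": 0, "wy": 0, "wz": 0, "x": 0, "y": 0, "z": -1, "fingers": 1},
    {"wx": 0, "wy": 0, "wz": 0, "x": 0, "y": 0, "z": -1, "fingers": 1},
    {"wx": 0, "wy": 0, "wz": -1, "x": 0, "y": 0, "z": -1, "fingers": 1},
    {"wx": 0, "wy": 0, "wz": -1, "x": 0, "y": 0, "z": -1, "fingers": 1},
    {"wx": 0, "wy": 0, "wz": -1, "x": 0, "y": 0, "z": -1, "fingers": 1},
    {"wx": 0, "wy": 0, "wz": -1, "x": 0, "y": 0, "z": -1, "fingers": 1},
    {"wx": 0, "wy": 0, "wz": -1, "x": 0, "y": 0, "z": -1, "fingers": 1},
    {"wx": 0, "wy": 0, "wz": -1, "x": 0, "y": 0, "z": -0.5, "fingers": 1},
    {"wx": 0, "wy": 0, "wz": -1, "x": 0, "y": 0, "z": 0, "fingers": 1},
    {"wx": 0, "wy": 0, "wz": -1, "x": 0, "y": 0, "z": 0, "fingers": 1},
    {"wx": 0, "wy": 0, "wz": -1, "x": 0, "y": 0, "z": 0, "fingers": 1},
    {"wx": 0, "wy": 0, "wz": -1, "x": 0, "y": 0, "z": 0, "fingers": 1},
    {"wx": 0, "wy": 0, "wz": -1, "x": 0, "y": 0, "z": 0, "fingers": 1},
    {"wx": 0, "wy": 0, "wz": -1, "x": 0, "y": 0, "z": 0, "fingers": 1},
    {"wx": 0, "wy": 0, "wz": -1, "x": 0, "y": 0, "z": 0, "fingers": 1},
    {"wx": 0, "wy": 0, "wz": -1, "x": 0, "y": 0, "z": 0, "fingers": 1},
    {"wx": 0, "wy": 0, "wz": -0.35, "x": 0, "y": 0, "z": 0, "fingers": 1},
    {"wx": 0, "wy": 0, "wz": 0, "x": 0, "y": 0, "z": 0, "fingers": 1}
  ]
}}

```text
clock: 27.33
ee_pos: [0.4945, -0.3964, 0.2253]
eef_rot: [3.141, -0.0, -3.041]
wrist_force: [-0.9, -1.4, -5.9]
opening: 0.0493
```

Run:
```python
from h import *
b=cw(0,-.09);delta(b[0],b[1],.125,CASE[2]+np.pi)
```

```text
pos [ 0.4945 -0.3964  0.2253] rpy [ 3.1414e+00 -4.0000e-04 -3.0408e+00] t 27.33 open 0.0493 F [-0.9 -1.4 -5.9]
 shift/20mm in tool [-4.87 18.53  5.01] wz/.12 about tool z: -0.00
```

Call:
{"fn": "arm_command", "kwargs": {
  "steps": [
    {"wx": 0, "wy": 0, "wz": 0, "x": -0.256, "y": 0.975, "z": 0, "fingers": 1},
    {"wx": 0, "wy": 0, "wz": 0, "x": -0.256, "y": 0.975, "z": 0, "fingers": 1},
    {"wx": 0, "wy": 0, "wz": 0, "x": -0.256, "y": 0.975, "z": 0, "fingers": 1},
    {"wx": 0, "wy": 0, "wz": 0, "x": -0.256, "y": 0.975, "z": 0, "fingers": 1},
    {"wx": 0, "wy": 0, "wz": 0, "x": -0.256, "y": 0.975, "z": 0, "fingers": 1},
    {"wx": 0, "wy": 0, "wz": 0, "x": -0.256, "y": 0.975, "z": 0, "fingers": 1},
    {"wx": 0, "wy": 0, "wz": 0, "x": -0.256, "y": 0.975, "z": 0, "fingers": 1},
    {"wx": 0, "wy": 0, "wz": 0, "x": -0.256, "y": 0.975, "z": 0, "fingers": 1},
    {"wx": 0, "wy": 0, "wz": 0, "x": -0.256, "y": 0.975, "z": 0, "fingers": 1},
    {"wx": 0, "wy": 0, "wz": 0, "x": -0.256, "y": 0.975, "z": 0, "fingers": 1},
    {"wx": 0, "wy": 0, "wz": 0, "x": -0.256, "y": 0.975, "z": 0, "fingers": 1},
    {"wx": 0, "wy": 0, "wz": 0, "x": -0.256, "y": 0.975, "z": 0, "fingers": 1},
    {"wx": 0, "wy": 0, "wz": 0, "x": -0.256, "y": 0.975, "z": 0, "fingers": 1},
    {"wx": 0, "wy": 0, "wz": 0, "x": -0.256, "y": 0.975, "z": 0, "fingers": 1},
    {"wx": 0, "wy": 0, "wz": 0, "x": -0.256, "y": 0.975, "z": 0, "fingers": 1},
    {"wx": 0, "wy": 0, "wz": 0, "x": -0.256, "y": 0.975, "z": 0, "fingers": 1},
    {"wx": 0, "wy": 0, "wz": 0, "x": -0.256, "y": 0.975, "z": 0, "fingers": 1},
    {"wx": 0, "wy": 0, "wz": 0, "x": -0.256, "y": 0.975, "z": 0, "fingers": 1},
    {"wx": 0, "wy": 0, "wz": 0, "x": -0.256, "y": 0.975, "z": 0, "fingers": 1},
    {"wx": 0, "wy": 0, "wz": 0, "x": 0, "y": 0, "z": 0.5, "fingers": 1}
  ]
}}

```text
clock: 29.0
ee_pos: [0.556, -0.0127, 0.2172]
eef_rot: [3.14, 0.004, -3.039]
wrist_force: [0.3, 0.1, -5.9]
opening: 0.0494
```

Call:
{"fn": "arm_command", "kwargs": {
  "steps": [
    {"wx": 0, "wy": 0, "wz": 0, "x": 0, "y": 0, "z": 1, "fingers": 1},
    {"wx": 0, "wy": 0, "wz": 0, "x": 0, "y": 0, "z": 1, "fingers": 1},
    {"wx": 0, "wy": 0, "wz": 0, "x": 0, "y": 0, "z": 1, "fingers": 1},
    {"wx": 0, "wy": 0, "wz": 0, "x": 0, "y": 0, "z": 1, "fingers": 1},
    {"wx": 0, "wy": 0, "wz": 0, "x": 0, "y": 0, "z": 0.5, "fingers": 1},
    {"wx": 0, "wy": 0, "wz": 0, "x": 0, "y": 0, "z": 0, "fingers": 1},
    {"wx": 0, "wy": 0, "wz": 0, "x": 0, "y": 0, "z": 0, "fingers": 1}
  ]
}}

```text
clock: 29.58
ee_pos: [0.5552, -0.0183, 0.1253]
eef_rot: [-3.142, -0.0, -3.044]
wrist_force: [0.0, 0.7, -5.1]
opening: 0.0491
```

Run:
```python
from h import *
b=cw(0,-.09);delta(b[0],b[1],.0625,CASE[2]+np.pi)
```

```text
pos [ 0.5552 -0.0183  0.1253] rpy [-3.1415e+00 -2.0000e-04 -3.0436e+00] t 29.58 open 0.0491 F [ 0.   0.7 -5.1]
 shift/20mm in tool [0.05 0.03 3.14] wz/.12 about tool z: -0.03
```

Call:
{"fn": "arm_command", "kwargs": {
  "steps": [
    {"wx": 0, "wy": 0, "wz": -0.03, "x": 0.04, "y": 0.03, "z": 0.6, "fingers": 1},
    {"wx": 0, "wy": 0, "wz": 0, "x": 0, "y": 0, "z": 0.6, "fingers": 1},
    {"wx": 0, "wy": 0, "wz": 0, "x": 0, "y": 0, "z": 0.6, "fingers": 1},
    {"wx": 0, "wy": 0, "wz": 0, "x": 0, "y": 0, "z": 0.5, "fingers": 1},
    {"wx": 0, "wy": 0, "wz": 0, "x": 0, "y": 0, "z": 0.4, "fingers": 1},
    {"wx": 0, "wy": 0, "wz": 0, "x": 0, "y": 0, "z": 0.25, "fingers": 1},
    {"wx": 0, "wy": 0, "wz": 0, "x": 0, "y": 0, "z": 0.1, "fingers": 1},
    {"wx": 0, "wy": 0, "wz": 0, "x": 0, "y": 0, "z": 0.07, "fingers": 1},
    {"wx": 0, "wy": 0, "wz": 0, "x": 0, "y": 0, "z": 0, "fingers": 1},
    {"wx": 0, "wy": 0, "wz": 0, "x": 0, "y": 0, "z": 0, "fingers": 1}
  ]
}}

```text
clock: 30.42
ee_pos: [0.5546, -0.0177, 0.0628]
eef_rot: [-3.141, 0.001, -3.039]
wrist_force: [-1.5, -0.7, -6.9]
opening: 0.0493
```

Call:
{"fn": "arm_command", "kwargs": {
  "steps": [
    {"wx": 0, "wy": 0, "wz": 0, "x": 0, "y": 0, "z": 0.1, "fingers": 1},
    {"wx": 0, "wy": 0, "wz": 0, "x": 0, "y": 0, "z": 0, "fingers": 1}
  ]
}}

```text
clock: 30.58
ee_pos: [0.5544, -0.0178, 0.0604]
eef_rot: [-3.141, 0.0, -3.039]
wrist_force: [-0.6, 0.4, -6.2]
opening: 0.049
```

Next I'll release, lift and back off, then check.

Call:
{"fn": "arm_command", "kwargs": {
  "steps": [
    {"wx": 0, "wy": 0, "wz": 0, "x": 0, "y": 0, "z": 0, "fingers": 0.33},
    {"wx": 0, "wy": 0, "wz": 0, "x": 0, "y": 0, "z": 0, "fingers": 0.33},
    {"wx": 0, "wy": 0, "wz": 0, "x": 0, "y": 0, "z": 0, "fingers": 0.33},
    {"wx": 0, "wy": 0, "wz": 0, "x": 0, "y": 0, "z": 0, "fingers": 0.33},
    {"wx": 0, "wy": 0, "wz": 0, "x": 0, "y": 0, "z": -1, "fingers": 0.33},
    {"wx": 0, "wy": 0, "wz": 0, "x": 0, "y": 0, "z": -1, "fingers": 0.33},
    {"wx": 0, "wy": 0, "wz": 0, "x": 0, "y": 0, "z": -1, "fingers": 0.33},
    {"wx": 0, "wy": 0, "wz": 0, "x": 0, "y": 0, "z": -1, "fingers": 0.33},
    {"wx": 0, "wy": 0, "wz": 0, "x": 0, "y": 0, "z": -1, "fingers": 0.33},
    {"wx": 0, "wy": 0, "wz": 0, "x": 0, "y": 0, "z": -1, "fingers": 1},
    {"wx": 0, "wy": 0, "wz": 0, "x": 0, "y": 0, "z": -1, "fingers": 1},
    {"wx": 0, "wy": 0, "wz": 0, "x": 0, "y": 0, "z": -1, "fingers": 1},
    {"wx": 0, "wy": 0, "wz": 0, "x": 0, "y": 0, "z": -1, "fingers": 1},
    {"wx": 0, "wy": 0, "wz": 0, "x": 0, "y": 0, "z": -1, "fingers": 1},
    {"wx": 0, "wy": 0, "wz": 0, "x": 0, "y": 0, "z": 0, "fingers": 1},
    {"wx": 0, "wy": 0, "wz": 0, "x": 0, "y": 0, "z": 0, "fingers": 1}
  ]
}}

```text
clock: 31.92
ee_pos: [0.5549, -0.0175, 0.2615]
eef_rot: [-3.141, 0.002, -3.039]
wrist_force: [0.2, 0.1, -0.9]
opening: 0.0196
```

Run:
```python
from h import *
import pickle
delta()
c=cap('scene');side=cap('side');P=cloud(c).reshape(-1,3)
R=Ro.from_euler('z',CASE[2]).as_matrix()
for n,cc in(('scene',c),('side',side)):
  P=cloud(cc).reshape(-1,3);L=(P-[CASE[0],CASE[1],0])@R
  for y in(.09,0,-.09):
    k=(abs(L[:,0])<.05)&(abs(L[:,1]-y)<.025)&(P[:,2]>.0)&(P[:,2]<.12);print(n,y,k.sum(),np.percentile(P[k,2],[10,50,90]).round(4))
  # lid: orange
  C=cc['image'].reshape(-1,3).astype(int)
  k=(C[:,0]>170)&(C[:,1]<150)&(C[:,2]<60)&(L[:,0]>.03)&(L[:,0]<.25)&(abs(L[:,1])<.13)&(P[:,2]>.06)&(P[:,2]<.25)
  q=np.polyfit(P[k,2],L[k,0],1);print('lid n',k.sum(),'x=%.3f z + %.3f'%tuple(q),'angle',np.pi/2+np.arctan(q[0]),'maxz',P[k,2].max(),'x range',np.percentile(L[k,0],[1,99]))
save(c,'s3.png',(215,175,385,345),4)
```

```text
pos [ 0.5549 -0.0175  0.2615] rpy [-3.1408e+00  2.4000e-03 -3.0391e+00] t 31.92 open 0.0196 F [ 0.2  0.1 -0.9]
 shift/20mm in tool [0. 0. 0.] wz/.12 about tool z: 0.00
scene 0.09 469 [0.053  0.0659 0.0706]
scene 0 434 [0.0531 0.0661 0.0703]
scene -0.09 414 [0.052  0.0656 0.0706]
lid n 239 x=-1.303 z + 0.360 angle 0.6544490882965958 maxz 0.18938465299862162 x range [0.11436729 0.14161505]
side 0.09 291 [0.0534 0.0661 0.0687]
side 0 310 [0.0537 0.0666 0.0689]
side -0.09 365 [0.0535 0.0667 0.0689]
lid n 209 x=-2.377 z + 0.554 angle 0.398251578682014 maxz 0.1844296314034355 x range [0.11732898 0.14136158]
```

View pics/s3.png

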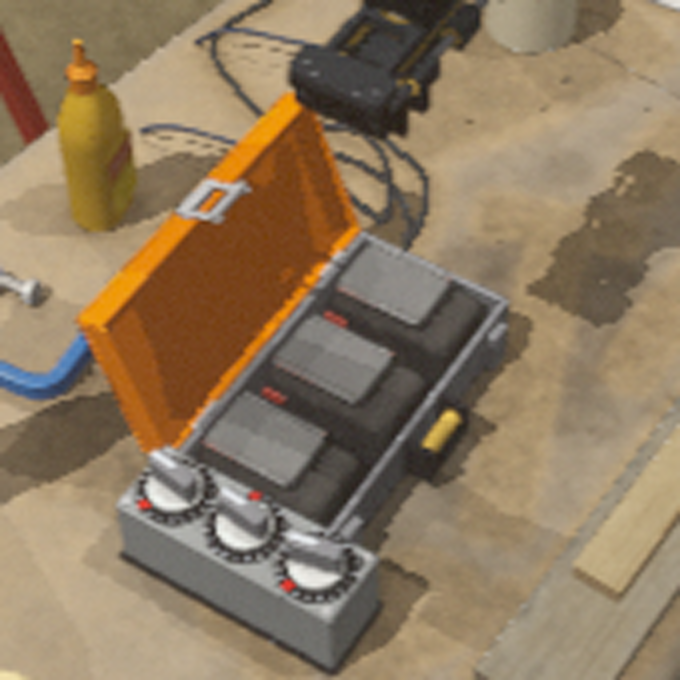

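The crop shows all three packs flat in their bays, with tops at about 0.069 m. The lid edge is at case x≈0.115–0.14 and z≈0.185, about 1.88 rad. Next I'll reach behind the lid with closed fingers.

```bash
cat >> h.py <<'E'
def inc(): # TCP in case frame
    s=ctrl.state();R=Ro.from_euler('z',CASE[2]).as_matrix();print('case TCP',(R.T@(s['ee_pos']-[CASE[0],CASE[1],0])).round(4),'F',np.round(s['wrist_force'],1),'rpy',np.round(s['eef_rot'],3),'t',round(s['clock'],2),'op',round(s['opening'],4))
E
python3 - <<'E'
from h import *
inc();b=cw(.175,0);delta(b[0],b[1],.27,CASE[2]+np.pi)
E
```

```text
case TCP [-1.000e-04 -8.990e-02  2.598e-01] F [0.3 0.2 0.1] rpy [-3.141e+00 -1.000e-03 -3.039e+00] t 32.02 op 0.0112
pos [ 0.554  -0.0178  0.2598] rpy [-3.1414e+00 -6.0000e-04 -3.0392e+00] t 32.02 open 0.0112 F [0.3 0.2 0.1]
 shift/20mm in tool [-8.76  4.49 -0.52] wz/.12 about tool z: 0.01
```

Call:
{"fn": "arm_command", "kwargs": {
  "steps": [
    {"wx": 0, "wy": 0, "wz": 0, "x": -0.97, "y": 0.5, "z": -0.06, "fingers": 1},
    {"wx": 0, "wy": 0, "wz": 0, "x": -0.97, "y": 0.5, "z": -0.06, "fingers": 1},
    {"wx": 0, "wy": 0, "wz": 0, "x": -0.97, "y": 0.5, "z": -0.06, "fingers": 1},
    {"wx": 0, "wy": 0, "wz": 0, "x": -0.97, "y": 0.5, "z": -0.06, "fingers": 1},
    {"wx": 0, "wy": 0, "wz": 0, "x": -0.97, "y": 0.5, "z": -0.06, "fingers": 1},
    {"wx": 0, "wy": 0, "wz": 0, "x": -0.97, "y": 0.5, "z": -0.06, "fingers": 1},
    {"wx": 0, "wy": 0, "wz": 0, "x": -0.97, "y": 0.5, "z": -0.06, "fingers": 1},
    {"wx": 0, "wy": 0, "wz": 0, "x": -0.97, "y": 0.5, "z": -0.06, "fingers": 1},
    {"wx": 0, "wy": 0, "wz": 0, "x": -0.97, "y": 0.5, "z": -0.06, "fingers": 1},
    {"wx": 0, "wy": 0, "wz": 0, "x": 0, "y": 0, "z": 0, "fingers": 1},
    {"wx": 0, "wy": 0, "wz": 0, "x": 0, "y": 0, "z": 0, "fingers": 1},
    {"wx": 0, "wy": 0, "wz": 0, "x": 0, "y": 0, "z": 1, "fingers": 1},
    {"wx": 0, "wy": 0, "wz": 0, "x": 0, "y": 0, "z": 1, "fingers": 1},
    {"wx": 0, "wy": 0, "wz": 0, "x": 0, "y": 0, "z": 1, "fingers": 1},
    {"wx": 0, "wy": 0, "wz": 0, "x": 0, "y": 0, "z": 1, "fingers": 1},
    {"wx": 0, "wy": 0, "wz": 0, "x": 0, "y": 0, "z": 1, "fingers": 1},
    {"wx": 0, "wy": 0, "wz": 0, "x": 0, "y": 0, "z": 1, "fingers": 1},
    {"wx": 0, "wy": 0, "wz": 0, "x": 0, "y": 0, "z": 0, "fingers": 1}
  ]
}}

```text
clock: 33.52
ee_pos: [0.7164, 0.0877, 0.1463]
eef_rot: [-3.14, -0.006, -3.04]
wrist_force: [-1.2, 0.0, -1.0]
opening: 0.0008
```

Run:
```python
from h import *
inc()
```

```text
case TCP [ 0.1721 -0.0014  0.1463] F [-1.2  0.  -1. ] rpy [-3.14  -0.006 -3.04 ] t 33.52 op 0.0008
```

Call:
{"fn": "arm_command", "kwargs": {
  "steps": [
    {"wx": 0, "wy": 0, "wz": 0, "x": 0.4, "y": 0, "z": 0, "fingers": 1},
    {"wx": 0, "wy": 0, "wz": 0, "x": 0.4, "y": 0, "z": 0, "fingers": 1},
    {"wx": 0, "wy": 0, "wz": 0, "x": 0.4, "y": 0, "z": 0, "fingers": 1},
    {"wx": 0, "wy": 0, "wz": 0, "x": 0.4, "y": 0, "z": 0, "fingers": 1},
    {"wx": 0, "wy": 0, "wz": 0, "x": 0.4, "y": 0, "z": 0, "fingers": 1},
    {"wx": 0, "wy": 0, "wz": 0, "x": 0.4, "y": 0, "z": 0, "fingers": 1},
    {"wx": 0, "wy": 0, "wz": 0, "x": 0.4, "y": 0, "z": 0, "fingers": 1},
    {"wx": 0, "wy": 0, "wz": 0, "x": 0.4, "y": 0, "z": 0, "fingers": 1}
  ]
}}

```text
clock: 34.18
ee_pos: [0.6547, 0.0828, 0.1519]
eef_rot: [-3.141, 0.001, -3.04]
wrist_force: [2.9, -0.6, 1.5]
opening: 0.0002
```

Call:
{"fn": "arm_command", "kwargs": {
  "steps": [
    {"wx": 0, "wy": 0, "wz": 0, "x": 0.4, "y": 0, "z": 0, "fingers": 1},
    {"wx": 0, "wy": 0, "wz": 0, "x": 0.4, "y": 0, "z": 0, "fingers": 1},
    {"wx": 0, "wy": 0, "wz": 0, "x": 0.4, "y": 0, "z": 0, "fingers": 1},
    {"wx": 0, "wy": 0, "wz": 0, "x": 0.4, "y": 0, "z": 0, "fingers": 1},
    {"wx": 0, "wy": 0, "wz": 0, "x": 0.4, "y": 0, "z": 0, "fingers": 1},
    {"wx": 0, "wy": 0, "wz": 0, "x": 0.4, "y": 0, "z": 0, "fingers": 1},
    {"wx": 0, "wy": 0, "wz": 0, "x": 0.4, "y": 0, "z": 0, "fingers": 1}
  ]
}}

```text
clock: 34.77
ee_pos: [0.5981, 0.0772, 0.1506]
eef_rot: [-3.141, -0.001, -3.039]
wrist_force: [1.5, 0.3, -1.0]
opening: 0.0006
```

Run:
```python
from h import *
inc()
```

```text
case TCP [5.340e-02 1.000e-04 1.506e-01] F [ 1.5  0.3 -1. ] rpy [-3.141e+00 -1.000e-03 -3.039e+00] t 34.77 op 0.0006
```

Call:
{"fn": "arm_command", "kwargs": {
  "steps": [
    {"wx": 0, "wy": 0, "wz": 0, "x": 0.4, "y": 0, "z": 0.09, "fingers": 1},
    {"wx": 0, "wy": 0, "wz": 0, "x": 0.4, "y": 0, "z": 0.09, "fingers": 1},
    {"wx": 0, "wy": 0, "wz": 0, "x": 0.4, "y": 0, "z": 0.09, "fingers": 1},
    {"wx": 0, "wy": 0, "wz": 0, "x": 0.4, "y": 0, "z": 0.09, "fingers": 1},
    {"wx": 0, "wy": 0, "wz": 0, "x": 0.4, "y": 0, "z": 0.09, "fingers": 1},
    {"wx": 0, "wy": 0, "wz": 0, "x": 0.4, "y": 0, "z": 0.26, "fingers": 1},
    {"wx": 0, "wy": 0, "wz": 0, "x": 0.4, "y": 0, "z": 0.26, "fingers": 1},
    {"wx": 0, "wy": 0, "wz": 0, "x": 0.4, "y": 0, "z": 0.26, "fingers": 1},
    {"wx": 0, "wy": 0, "wz": 0, "x": 0.4, "y": 0, "z": 0.26, "fingers": 1}
  ]
}}

```text
clock: 35.52
ee_pos: [0.5267, 0.0699, 0.1209]
eef_rot: [-3.141, -0.0, -3.039]
wrist_force: [1.0, 1.0, 0.5]
opening: 0.0002
```

Call:
{"fn": "arm_command", "kwargs": {
  "steps": [
    {"wx": 0, "wy": 0, "wz": 0, "x": 0.36, "y": 0, "z": 0.43, "fingers": 1},
    {"wx": 0, "wy": 0, "wz": 0, "x": 0.36, "y": 0, "z": 0.43, "fingers": 1},
    {"wx": 0, "wy": 0, "wz": 0, "x": 0.36, "y": 0, "z": 0.43, "fingers": 1},
    {"wx": 0, "wy": 0, "wz": 0, "x": 0.26, "y": 0, "z": 0.2, "fingers": 1},
    {"wx": 0, "wy": 0, "wz": 0, "x": 0.2, "y": 0, "z": 0.2, "fingers": 1},
    {"wx": 0, "wy": 0, "wz": 0, "x": 0, "y": 0, "z": 0, "fingers": 1}
  ]
}}

```text
clock: 36.02
ee_pos: [0.4976, 0.0668, 0.0881]
eef_rot: [-3.141, 0.002, -3.039]
wrist_force: [1.2, -0.1, 1.9]
opening: 0.0005
```

Run:
```python
from h import *
inc()
```

```text
case TCP [-0.0476 -0.0001  0.0881] F [ 1.2 -0.1  1.9] rpy [-3.141e+00  2.000e-03 -3.039e+00] t 36.02 op 0.0005
```

Call:
{"fn": "arm_command", "kwargs": {
  "steps": [
    {"wx": 0, "wy": 0, "wz": 0, "x": 0.1, "y": 0, "z": 0.15, "fingers": 1},
    {"wx": 0, "wy": 0, "wz": 0, "x": 0.1, "y": 0, "z": 0.15, "fingers": 1},
    {"wx": 0, "wy": 0, "wz": 0, "x": 0, "y": 0, "z": 0.1, "fingers": 1},
    {"wx": 0, "wy": 0, "wz": 0, "x": 0, "y": 0, "z": 0.1, "fingers": 1},
    {"wx": 0, "wy": 0, "wz": 0, "x": 0, "y": 0, "z": 0, "fingers": 1}
  ]
}}

```text
clock: 36.43
ee_pos: [0.4927, 0.0664, 0.0775]
eef_rot: [-3.141, -0.001, -3.039]
wrist_force: [0.4, -0.9, 2.6]
opening: 0.0006
```

Call:
{"fn": "arm_command", "kwargs": {
  "steps": [
    {"wx": 0, "wy": 0, "wz": 0, "x": 0, "y": 0, "z": 0.07, "fingers": 1},
    {"wx": 0, "wy": 0, "wz": 0, "x": 0, "y": 0, "z": 0.07, "fingers": 1},
    {"wx": 0, "wy": 0, "wz": 0, "x": 0, "y": 0, "z": 0, "fingers": 1}
  ]
}}

```text
clock: 36.68
ee_pos: [0.4929, 0.0664, 0.0769]
eef_rot: [-3.139, -0.002, -3.039]
wrist_force: [-15.2, -4.6, 39.4]
opening: 0.0005
```

Call:
{"fn": "arm_command", "kwargs": {
  "steps": [
    {"wx": 0, "wy": 0, "wz": 0, "x": 0, "y": 0, "z": -0.3, "fingers": 1},
    {"wx": 0, "wy": 0, "wz": 0, "x": 0, "y": 0, "z": -1, "fingers": 1},
    {"wx": 0, "wy": 0, "wz": 0, "x": 0, "y": 0, "z": -1, "fingers": 1},
    {"wx": 0, "wy": 0, "wz": 0, "x": -0.5, "y": 0.9, "z": -1, "fingers": 1},
    {"wx": 0, "wy": 0, "wz": 0, "x": -0.5, "y": 0.9, "z": -1, "fingers": 1},
    {"wx": 0, "wy": 0, "wz": 0, "x": -0.5, "y": 0.9, "z": -1, "fingers": 1},
    {"wx": 0, "wy": 0, "wz": 0, "x": -0.5, "y": 0.9, "z": -1, "fingers": 1},
    {"wx": 0, "wy": 0, "wz": 0, "x": -0.5, "y": 0.9, "z": -1, "fingers": 1},
    {"wx": 0, "wy": 0, "wz": 0, "x": -0.5, "y": 0.9, "z": -1, "fingers": 1},
    {"wx": 0, "wy": 0, "wz": 0, "x": -0.5, "y": 0.9, "z": -1, "fingers": 1},
    {"wx": 0, "wy": 0, "wz": 0, "x": 0, "y": 0, "z": 0, "fingers": 0.3},
    {"wx": 0, "wy": 0, "wz": 0, "x": 0, "y": 0, "z": 0, "fingers": 0.3},
    {"wx": 0, "wy": 0, "wz": 0, "x": 0, "y": 0, "z": 0, "fingers": 0.3}
  ]
}}

```text
clock: 37.77
ee_pos: [0.5494, 0.1983, 0.2595]
eef_rot: [-3.141, -0.002, -3.039]
wrist_force: [-0.3, -0.0, 0.6]
opening: 0.0134
```

Run:
```python
from h import *
import pickle
inc()
c=cap('wrist');pickle.dump(c,open('w5.pkl','wb'))
for n,x in zip('abc',(-.086,-.024,.038)): print(n,np.round(proj(c,cw(x,.171,.078)),1))
P=cloud(c).reshape(-1,3);R=Ro.from_euler('z',CASE[2]).as_matrix();L=(P-[CASE[0],CASE[1],0])@R;C=c['image'].reshape(-1,3).astype(int)
k=(C[:,0]>120)&(C[:,2]<80)&(abs(L[:,1])<.13)&(abs(L[:,0])<.07)&(P[:,2]>.05)
print('lid z wrist n',k.sum(),np.percentile(P[k,2],[5,50,95]).round(4) if k.sum() else '')
if k.sum()>50: print('slope',np.polyfit(L[k,0],P[k,2],1))
u,v=proj(c,cw(-.024,.171,.078));u=int(u);save(c,'w5.png',(max(u-100,0),60,min(u+100,640),310),3) if 0 else save(c,'w5.png',(u-80,50,u+80,300),2.4)
print('offset',u-80,50)
s=cap('scene');P=cloud(s).reshape(-1,3);L=(P-[CASE[0],CASE[1],0])@R;C=s['image'].reshape(-1,3).astype(int)
k=(C[:,0]>120)&(C[:,2]<80)&(abs(L[:,1])<.13)&(abs(L[:,0])<.06)&(P[:,2]>.05);print('scene lid',k.sum(),np.percentile(P[k,2],[5,50,95]).round(4),np.polyfit(L[k,0],P[k,2],1).round(4))
```

```text
case TCP [0.0172 0.1255 0.2595] F [-0.3 -0.   0.6] rpy [-3.141e+00 -2.000e-03 -3.039e+00] t 37.77 op 0.0134
a [377.2  94.4]
b [374.1 169.2]
c [371.2 236.2]
lid z wrist n 33026 [0.0745 0.0757 0.0771]
slope [-0.05422507  0.0769052 ]
offset 294 50
scene lid 2418 [0.0713 0.0761 0.0806] [0.0005 0.0761]
```

View pics/w5.png

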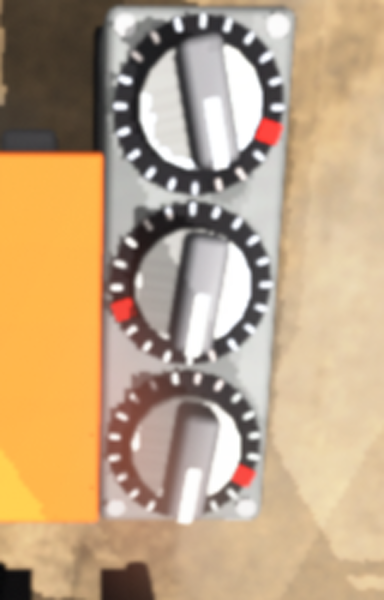

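The view shows the lid flat on the case (depth 0.076 m). Dial pointers (white stripes) run toward case +x. Crop red marks are at (268,131), (121,309) and (245,475), and ring centres at (199,104), (188,283) and (184,445).

Run:
```python
from h import *
import pickle
c=pickle.load(open('w5.pkl','rb'));R=Ro.from_euler('z',CASE[2]).as_matrix()
def w(p,z): return (R.T@(atz(c,294+p[0]/2.4,50+p[1]/2.4,z)-[CASE[0],CASE[1],0]))[:2]
im=c['image'].astype(int)
for n,x,m,r,s1,s2 in(('a',-.086,(268,131),(199,104),(209,98),(223,163)),('b',-.024,(121,309),(188,283),(202,295),(188,360)),('c',.038,(245,475),(184,445),(193,470),(184,522))):
    M=w(m,.079);rc=w(r,.078);s=w(s2,.108)-w(s1,.108)
    cen=np.array([x,.171])
    # red centroid
    u0,v0=294+m[0]/2.4,50+m[1]/2.4
    vv,uu=np.mgrid[int(v0)-8:int(v0)+9,int(u0)-8:int(u0)+9];p=im[vv,uu];k=(p[...,0]>150)&(p[...,1]<90)&(p[...,2]<90)
    Mr=(R.T@(atz(c,uu[k].mean(),vv[k].mean(),.079)-[CASE[0],CASE[1],0]))[:2]
    a=lambda d:np.arctan2(d[1],d[0]).round(3)
    print(n,'ring',rc.round(4),'r',np.linalg.norm(Mr-rc).round(4),'mark ang ring/nominal',a(Mr-rc),a(Mr-cen),'stripe dir',a(s),'stripe end-ring',a(w(s2,.108)-rc),'bar len from c',np.linalg.norm(w(s2,.108)-rc).round(4),k.sum())
```

```text
a ring [-0.0868  0.1707] r 0.0254 mark ang ring/nominal 1.221 1.247 stripe dir 0.272 stripe end-ring 0.224 bar len from c 0.0202 79
b ring [-0.0251  0.1694] r 0.026 mark ang ring/nominal -1.214 -1.272 stripe dir -0.169 stripe end-ring -0.126 bar len from c 0.0229 72
c ring [0.0373 0.1705] r 0.0257 mark ang ring/nominal 1.107 1.124 stripe dir -0.121 stripe end-ring -0.141 bar len from c 0.0205 45
```

Call:
{"fn": "arm_command", "kwargs": {
  "steps": [
    {"wx": 0, "wy": 0, "wz": 1, "x": 0, "y": 0, "z": 0, "fingers": 0.5},
    {"wx": 0, "wy": 0, "wz": 1, "x": 0, "y": 0, "z": 0, "fingers": 0.6},
    {"wx": 0, "wy": 0, "wz": 1, "x": 0, "y": 0, "z": 0, "fingers": 0.6},
    {"wx": 0, "wy": 0, "wz": 1, "x": 0, "y": 0, "z": 0, "fingers": 0.6},
    {"wx": 0, "wy": 0, "wz": 1, "x": 0, "y": 0, "z": 0, "fingers": 0.6},
    {"wx": 0, "wy": 0, "wz": 1, "x": 0, "y": 0, "z": 0, "fingers": 0.6},
    {"wx": 0, "wy": 0, "wz": 1, "x": 0, "y": 0, "z": 0, "fingers": 0.6},
    {"wx": 0, "wy": 0, "wz": 1, "x": 0, "y": 0, "z": 0, "fingers": 0.6},
    {"wx": 0, "wy": 0, "wz": 1, "x": 0, "y": 0, "z": 0, "fingers": 0.6},
    {"wx": 0, "wy": 0, "wz": 1, "x": 0, "y": 0, "z": 0, "fingers": 0.6},
    {"wx": 0, "wy": 0, "wz": 1, "x": 0, "y": 0, "z": 0, "fingers": 0.6},
    {"wx": 0, "wy": 0, "wz": 1, "x": 0, "y": 0, "z": 0, "fingers": 0.6},
    {"wx": 0, "wy": 0, "wz": 1, "x": 0, "y": 0, "z": 0, "fingers": 0.6},
    {"wx": 0, "wy": 0, "wz": 1, "x": 0, "y": 0, "z": 0, "fingers": 0.6},
    {"wx": 0, "wy": 0, "wz": 1, "x": 0, "y": 0, "z": 0, "fingers": 0.6},
    {"wx": 0, "wy": 0, "wz": 1, "x": 0, "y": 0, "z": 0, "fingers": 0.6},
    {"wx": 0, "wy": 0, "wz": 1, "x": 0, "y": 0, "z": 0, "fingers": 0.6},
    {"wx": 0, "wy": 0, "wz": 1, "x": 0, "y": 0, "z": 0, "fingers": 0.6},
    {"wx": 0, "wy": 0, "wz": 1, "x": 0, "y": 0, "z": 0, "fingers": 0.6},
    {"wx": 0, "wy": 0, "wz": 1, "x": 0, "y": 0, "z": 0, "fingers": 0.6}
  ]
}}

```text
clock: 39.53
ee_pos: [0.5496, 0.1976, 0.2599]
eef_rot: [-3.141, 0.001, 0.837]
wrist_force: [0.2, 0.5, 0.1]
opening: 0.0349
```

Call:
{"fn": "arm_command", "kwargs": {
  "steps": [
    {"wx": 0, "wy": 0, "wz": 1, "x": 0, "y": 0, "z": 0, "fingers": 0.6},
    {"wx": 0, "wy": 0, "wz": 1, "x": 0, "y": 0, "z": 0, "fingers": 0.6},
    {"wx": 0, "wy": 0, "wz": 1, "x": 0, "y": 0, "z": 0, "fingers": 0.6},
    {"wx": 0, "wy": 0, "wz": 1, "x": 0, "y": 0, "z": 0, "fingers": 0.6},
    {"wx": 0, "wy": 0, "wz": 0, "x": 0, "y": 0, "z": 0, "fingers": 0.6}
  ]
}}

```text
clock: 39.95
ee_pos: [0.5497, 0.1977, 0.2601]
eef_rot: [3.141, 0.001, 0.357]
wrist_force: [-0.4, 0.1, -1.0]
opening: 0.0345
```

Run:
```python
from h import *
b=cw(-.0864,.171);delta(b[0],b[1],.13,CASE[2]+.24)
```

```text
pos [0.5497 0.1977 0.2601] rpy [3.141e+00 1.200e-03 3.567e-01] t 39.95 open 0.0345 F [-0.4  0.1 -1. ]
 shift/20mm in tool [-4.43 -3.55  6.51] wz/.12 about tool z: 0.13
```

Call:
{"fn": "arm_command", "kwargs": {
  "steps": [
    {"wx": 0, "wy": 0, "wz": 0, "x": -0.886, "y": -0.71, "z": 0, "fingers": 0.6},
    {"wx": 0, "wy": 0, "wz": 0, "x": -0.886, "y": -0.71, "z": 0, "fingers": 0.6},
    {"wx": 0, "wy": 0, "wz": 0, "x": -0.886, "y": -0.71, "z": 0, "fingers": 0.6},
    {"wx": 0, "wy": 0, "wz": 0, "x": -0.886, "y": -0.71, "z": 0, "fingers": 0.6},
    {"wx": 0, "wy": 0, "wz": 0.13, "x": -0.886, "y": -0.71, "z": 0, "fingers": 0.6},
    {"wx": 0, "wy": 0, "wz": 0, "x": 0, "y": 0, "z": 0.93, "fingers": 0.6},
    {"wx": 0, "wy": 0, "wz": 0, "x": 0, "y": 0, "z": 0.93, "fingers": 0.6},
    {"wx": 0, "wy": 0, "wz": 0, "x": 0, "y": 0, "z": 0.93, "fingers": 0.6},
    {"wx": 0, "wy": 0, "wz": 0, "x": 0, "y": 0, "z": 0.93, "fingers": 0.6},
    {"wx": 0, "wy": 0, "wz": 0, "x": 0, "y": 0, "z": 0.93, "fingers": 0.6},
    {"wx": 0, "wy": 0, "wz": 0, "x": 0, "y": 0, "z": 0.93, "fingers": 0.6},
    {"wx": 0, "wy": 0, "wz": 0, "x": 0, "y": 0, "z": 0.93, "fingers": 0.6},
    {"wx": 0, "wy": 0, "wz": 0, "x": 0, "y": 0, "z": 0, "fingers": 0.6},
    {"wx": 0, "wy": 0, "wz": 0, "x": 0, "y": 0, "z": 0, "fingers": 0.6}
  ]
}}

```text
clock: 41.12
ee_pos: [0.4412, 0.233, 0.13]
eef_rot: [3.141, 0.002, 0.351]
wrist_force: [0.0, 0.4, 0.8]
opening: 0.0348
```

Run:
```python
from h import *
b=cw(-.0864,.171);delta(b[0],b[1],.0885,CASE[2]+.24)
```

```text
pos [0.4412 0.233  0.13  ] rpy [3.1414e+00 2.2000e-03 3.5060e-01] t 41.12 open 0.0348 F [0.  0.4 0.8]
 shift/20mm in tool [0.03 0.   2.08] wz/.12 about tool z: 0.08
```

Now I'll descend, close, turn +0.98 (8.2 rows of −wz), then release.

Call:
{"fn": "arm_command", "kwargs": {
  "steps": [
    {"wx": 0, "wy": 0, "wz": 0.08, "x": 0, "y": 0, "z": 0.52, "fingers": 0.6},
    {"wx": 0, "wy": 0, "wz": 0, "x": 0, "y": 0, "z": 0.52, "fingers": 0.6},
    {"wx": 0, "wy": 0, "wz": 0, "x": 0, "y": 0, "z": 0.52, "fingers": 0.6},
    {"wx": 0, "wy": 0, "wz": 0, "x": 0, "y": 0, "z": 0.5, "fingers": 0.6},
    {"wx": 0, "wy": 0, "wz": 0, "x": 0, "y": 0, "z": 0, "fingers": 1},
    {"wx": 0, "wy": 0, "wz": 0, "x": 0, "y": 0, "z": 0, "fingers": 1},
    {"wx": 0, "wy": 0, "wz": 0, "x": 0, "y": 0, "z": 0, "fingers": 1},
    {"wx": 0, "wy": 0, "wz": 0, "x": 0, "y": 0, "z": 0, "fingers": 1},
    {"wx": 0, "wy": 0, "wz": 0, "x": 0, "y": 0, "z": 0, "fingers": 1}
  ],
  "grip_force": 25
}}

```text
clock: 41.87
ee_pos: [0.4422, 0.2339, 0.0898]
eef_rot: [3.141, -0.001, 0.339]
wrist_force: [-0.7, 0.1, 1.2]
opening: 0.0139
```

Call:
{"fn": "arm_command", "kwargs": {
  "steps": [
    {"wx": 0, "wy": 0, "wz": -0.5, "x": 0, "y": 0, "z": 0, "fingers": 1},
    {"wx": 0, "wy": 0, "wz": -0.5, "x": 0, "y": 0, "z": 0, "fingers": 1},
    {"wx": 0, "wy": 0, "wz": -0.6, "x": 0, "y": 0, "z": 0, "fingers": 1},
    {"wx": 0, "wy": 0, "wz": -0.6, "x": 0, "y": 0, "z": 0, "fingers": 1}
  ]
}}

```text
clock: 42.2
ee_pos: [0.4421, 0.234, 0.0898]
eef_rot: [3.141, -0.001, 0.606]
wrist_force: [-0.4, -0.0, 0.9]
opening: 0.0134
```

Run:
```python
from h import *
inc();print(ctrl.state()['ft_torque'].round(3));delta(yaw=CASE[2]+1.23)
```

```text
case TCP [-0.0859  0.1719  0.0898] F [-0.4 -0.   0.9] rpy [ 3.141e+00 -1.000e-03  6.060e-01] t 42.2 op 0.0134
[ 0.073  0.015 -0.095]
pos [0.4421 0.234  0.0898] rpy [ 3.1414e+00 -1.0000e-03  6.0610e-01] t 42.2 open 0.0134 F [-0.4 -0.   0.9]
 shift/20mm in tool [0. 0. 0.] wz/.12 about tool z: -6.04
```

Call:
{"fn": "arm_command", "kwargs": {
  "steps": [
    {"wx": 0, "wy": 0, "wz": -0.6, "x": 0, "y": 0, "z": 0, "fingers": 1},
    {"wx": 0, "wy": 0, "wz": -0.6, "x": 0, "y": 0, "z": 0, "fingers": 1},
    {"wx": 0, "wy": 0, "wz": -0.6, "x": 0, "y": 0, "z": 0, "fingers": 1},
    {"wx": 0, "wy": 0, "wz": -0.6, "x": 0, "y": 0, "z": 0, "fingers": 1},
    {"wx": 0, "wy": 0, "wz": -0.6, "x": 0, "y": 0, "z": 0, "fingers": 1},
    {"wx": 0, "wy": 0, "wz": -0.6, "x": 0, "y": 0, "z": 0, "fingers": 1},
    {"wx": 0, "wy": 0, "wz": -0.6, "x": 0, "y": 0, "z": 0, "fingers": 1},
    {"wx": 0, "wy": 0, "wz": -0.6, "x": 0, "y": 0, "z": 0, "fingers": 1},
    {"wx": 0, "wy": 0, "wz": -0.6, "x": 0, "y": 0, "z": 0, "fingers": 1},
    {"wx": 0, "wy": 0, "wz": -0.45, "x": 0, "y": 0, "z": 0, "fingers": 1},
    {"wx": 0, "wy": 0, "wz": 0, "x": 0, "y": 0, "z": 0, "fingers": 1},
    {"wx": 0, "wy": 0, "wz": 0, "x": 0, "y": 0, "z": 0, "fingers": 1},
    {"wx": 0, "wy": 0, "wz": 0, "x": 0, "y": 0, "z": 0, "fingers": 1}
  ]
}}

```text
clock: 43.28
ee_pos: [0.4418, 0.2342, 0.0898]
eef_rot: [3.141, -0.001, 1.303]
wrist_force: [-3.0, 2.3, 5.2]
opening: 0.0138
```

Call:
{"fn": "arm_command", "kwargs": {
  "steps": [
    {"wx": 0, "wy": 0, "wz": 0, "x": 0, "y": 0, "z": 0, "fingers": 0.68},
    {"wx": 0, "wy": 0, "wz": 0, "x": 0, "y": 0, "z": 0, "fingers": 0.68},
    {"wx": 0, "wy": 0, "wz": 0, "x": 0, "y": 0, "z": 0, "fingers": 0.68},
    {"wx": 0, "wy": 0, "wz": 0, "x": 0, "y": 0, "z": 0, "fingers": 0.68},
    {"wx": 0, "wy": 0, "wz": 0, "x": 0, "y": 0, "z": -1, "fingers": 0.68},
    {"wx": 0, "wy": 0, "wz": 0, "x": 0, "y": 0, "z": -1, "fingers": 0.68},
    {"wx": 0, "wy": 0, "wz": 0, "x": 0, "y": 0, "z": -1, "fingers": 0.68},
    {"wx": 0, "wy": 0, "wz": 0, "x": 0, "y": 0, "z": -1, "fingers": 0.6},
    {"wx": 0, "wy": 0, "wz": 0, "x": 0, "y": 0, "z": -1, "fingers": 0.6},
    {"wx": 0, "wy": 0, "wz": -1, "x": 0, "y": 0, "z": -1, "fingers": 0.6},
    {"wx": 0, "wy": 0, "wz": -1, "x": 0, "y": 0, "z": -1, "fingers": 0.6},
    {"wx": 0, "wy": 0, "wz": -1, "x": 0, "y": 0, "z": -1, "fingers": 0.6},
    {"wx": 0, "wy": 0, "wz": -1, "x": 0, "y": 0, "z": -0.5, "fingers": 0.6},
    {"wx": 0, "wy": 0, "wz": -1, "x": 0, "y": 0, "z": 0, "fingers": 0.6},
    {"wx": 0, "wy": 0, "wz": -1, "x": 0, "y": 0, "z": 0, "fingers": 0.6},
    {"wx": 0, "wy": 0, "wz": -1, "x": 0, "y": 0, "z": 0, "fingers": 0.6},
    {"wx": 0, "wy": 0, "wz": -1, "x": 0, "y": 0, "z": 0, "fingers": 0.6},
    {"wx": 0, "wy": 0, "wz": -1, "x": 0, "y": 0, "z": 0, "fingers": 0.6},
    {"wx": 0, "wy": 0, "wz": -1, "x": 0, "y": 0, "z": 0, "fingers": 0.6},
    {"wx": 0, "wy": 0, "wz": -1, "x": 0, "y": 0, "z": 0, "fingers": 0.6}
  ]
}}

```text
clock: 44.95
ee_pos: [0.4418, 0.2336, 0.2592]
eef_rot: [-3.141, 0.0, 2.63]
wrist_force: [-0.3, 0.3, 0.4]
opening: 0.0348
```

Call:
{"fn": "arm_command", "kwargs": {
  "steps": [
    {"wx": 0, "wy": 0, "wz": -1, "x": 0, "y": 0, "z": 0, "fingers": 0.6},
    {"wx": 0, "wy": 0, "wz": -1, "x": 0, "y": 0, "z": 0, "fingers": 0.6},
    {"wx": 0, "wy": 0, "wz": -1, "x": 0, "y": 0, "z": 0, "fingers": 0.6},
    {"wx": 0, "wy": 0, "wz": -1, "x": 0, "y": 0, "z": 0, "fingers": 0.6},
    {"wx": 0, "wy": 0, "wz": 0, "x": 0, "y": 0, "z": 0, "fingers": 0.6}
  ]
}}

```text
clock: 45.37
ee_pos: [0.4418, 0.2336, 0.2592]
eef_rot: [-3.141, -0.0, 3.11]
wrist_force: [-0.3, 0.1, -0.1]
opening: 0.0351
```

Run:
```python
from h import *
b=cw(.0172,.1255);delta(b[0],b[1],.2595,CASE[2]+np.pi)
```

```text
pos [0.4418 0.2336 0.2592] rpy [-3.1413 -0.      3.1102] t 45.37 open 0.0351 F [-0.3  0.1 -0.1]
 shift/20mm in tool [-5.43 -1.6  -0.01] wz/.12 about tool z: -1.11
```

Call:
{"fn": "arm_command", "kwargs": {
  "steps": [
    {"wx": 0, "wy": 0, "wz": 0, "x": -0.905, "y": -0.27, "z": 0, "fingers": 0.6},
    {"wx": 0, "wy": 0, "wz": 0, "x": -0.905, "y": -0.27, "z": 0, "fingers": 0.6},
    {"wx": 0, "wy": 0, "wz": 0, "x": -0.905, "y": -0.27, "z": 0, "fingers": 0.6},
    {"wx": 0, "wy": 0, "wz": 0, "x": -0.905, "y": -0.27, "z": 0, "fingers": 0.6},
    {"wx": 0, "wy": 0, "wz": 0, "x": -0.905, "y": -0.27, "z": 0, "fingers": 0.6},
    {"wx": 0, "wy": 0, "wz": 0, "x": -0.905, "y": -0.27, "z": 0, "fingers": 0.6},
    {"wx": 0, "wy": 0, "wz": -1, "x": 0, "y": 0, "z": 0, "fingers": 0.6},
    {"wx": 0, "wy": 0, "wz": -0.1, "x": 0, "y": 0, "z": 0, "fingers": 0.6},
    {"wx": 0, "wy": 0, "wz": 0, "x": 0, "y": 0, "z": 0, "fingers": 0.6},
    {"wx": 0, "wy": 0, "wz": 0, "x": 0, "y": 0, "z": 0, "fingers": 0.6}
  ]
}}

```text
clock: 46.2
ee_pos: [0.5487, 0.1978, 0.2594]
eef_rot: [-3.141, -0.0, -3.05]
wrist_force: [-0.6, 0.2, 0.1]
opening: 0.0348
```

Run:
```python
from h import *
import pickle
inc()
c=cap('wrist');pickle.dump(c,open('w6.pkl','wb'));save(c,'w6.png',(294,50,454,300),2.4)
b=cw(-.0245,.1708);delta(b[0],b[1],.13,CASE[2]+np.pi-.15)
```

```text
case TCP [0.0164 0.1251 0.2594] F [-0.6  0.2  0.1] rpy [-3.141 -0.    -3.05 ] t 46.2 op 0.0348
pos [0.5487 0.1978 0.2595] rpy [-3.1414e+00  3.0000e-04 -3.0496e+00] t 46.25 open 0.0347 F [ 0.7  0.4 -0. ]
 shift/20mm in tool [2.07 2.27 6.47] wz/.12 about tool z: 1.17
```

View pics/w6.png

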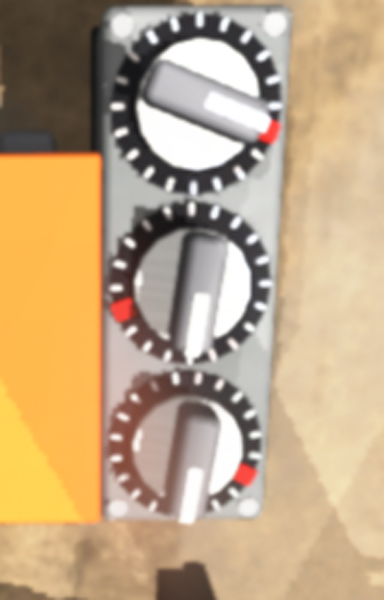

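Dial A's stripe now runs from (208,99) to (266,124), ending at the red mark at (270,131). Quick numeric check of that, then on to dial B.

```bash
cat > ang.py <<'E'
from h import *
import pickle,sys
def ang(c,s1,s2,off=(294,50)):
    R=Ro.from_euler('z',CASE[2]).as_matrix()
    w=lambda p:(R.T@(atz(c,off[0]+p[0]/2.4,off[1]+p[1]/2.4,.108)-[CASE[0],CASE[1],0]))[:2]
    d=w(s2)-w(s1);return np.arctan2(d[1],d[0]).round(3),w(s2).round(4)
E
python3 - <<'E'
from ang import *
c=pickle.load(open('w6.pkl','rb'));a,e=ang(c,(207,99),(266,124));print(a,e,np.arctan2(e[1]-.171,e[0]+.0864))
E
```

```text
1.19 [-0.0787  0.189 ] 1.1665752312207842
```

Call:
{"fn": "arm_command", "kwargs": {
  "steps": [
    {"wx": 0, "wy": 0, "wz": 0, "x": 0.69, "y": 0.757, "z": 0.3, "fingers": 0.6},
    {"wx": 0, "wy": 0, "wz": 0, "x": 0.69, "y": 0.757, "z": 0.3, "fingers": 0.6},
    {"wx": 0, "wy": 0, "wz": 0, "x": 0.69, "y": 0.757, "z": 0.3, "fingers": 0.6},
    {"wx": 0, "wy": 0, "wz": 0.6, "x": 0, "y": 0, "z": 0.9, "fingers": 0.6},
    {"wx": 0, "wy": 0, "wz": 0.57, "x": 0, "y": 0, "z": 0.9, "fingers": 0.6},
    {"wx": 0, "wy": 0, "wz": 0, "x": 0, "y": 0, "z": 0.9, "fingers": 0.6},
    {"wx": 0, "wy": 0, "wz": 0, "x": 0, "y": 0, "z": 0.9, "fingers": 0.6},
    {"wx": 0, "wy": 0, "wz": 0, "x": 0, "y": 0, "z": 0.9, "fingers": 0.6},
    {"wx": 0, "wy": 0, "wz": 0, "x": 0, "y": 0, "z": 0.9, "fingers": 0.6},
    {"wx": 0, "wy": 0, "wz": 0, "x": 0, "y": 0, "z": 0.1, "fingers": 0.6},
    {"wx": 0, "wy": 0, "wz": 0, "x": 0, "y": 0, "z": 0, "fingers": 0.6},
    {"wx": 0, "wy": 0, "wz": 0, "x": 0, "y": 0, "z": 0, "fingers": 0.6}
  ]
}}

```text
clock: 47.25
ee_pos: [0.5038, 0.239, 0.1324]
eef_rot: [3.141, 0.001, 3.096]
wrist_force: [0.5, 0.0, 0.3]
opening: 0.0345
```

Run:
```python
from h import *
b=cw(-.0245,.1708);delta(b[0],b[1],.0885,CASE[2]+np.pi-.15)
```

```text
pos [0.5038 0.239  0.1324] rpy [3.1413e+00 1.0000e-03 3.0956e+00] t 47.25 open 0.0345 F [0.5 0.  0.3]
 shift/20mm in tool [0.03 0.   2.19] wz/.12 about tool z: 0.02
```

Call:
{"fn": "arm_command", "kwargs": {
  "steps": [
    {"wx": 0, "wy": 0, "wz": 0, "x": 0.02, "y": 0, "z": 0.55, "fingers": 0.6},
    {"wx": 0, "wy": 0, "wz": 0, "x": 0, "y": 0, "z": 0.55, "fingers": 0.6},
    {"wx": 0, "wy": 0, "wz": 0, "x": 0, "y": 0, "z": 0.55, "fingers": 0.6},
    {"wx": 0, "wy": 0, "wz": 0, "x": 0, "y": 0, "z": 0.5, "fingers": 0.6},
    {"wx": 0, "wy": 0, "wz": 0, "x": 0, "y": 0, "z": 0, "fingers": 1},
    {"wx": 0, "wy": 0, "wz": 0, "x": 0, "y": 0, "z": 0, "fingers": 1},
    {"wx": 0, "wy": 0, "wz": 0, "x": 0, "y": 0, "z": 0, "fingers": 1},
    {"wx": 0, "wy": 0, "wz": 0, "x": 0, "y": 0, "z": 0, "fingers": 1},
    {"wx": 0, "wy": 0, "wz": 0, "x": 0, "y": 0, "z": 0, "fingers": 1}
  ]
}}

```text
clock: 48.0
ee_pos: [0.5036, 0.2398, 0.0889]
eef_rot: [3.14, 0.001, 3.097]
wrist_force: [1.3, 5.4, -2.0]
opening: 0.0137
```

Call:
{"fn": "arm_command", "kwargs": {
  "steps": [
    {"wx": 0, "wy": 0, "wz": 0.5, "x": 0, "y": 0, "z": 0, "fingers": 1},
    {"wx": 0, "wy": 0, "wz": 0.6, "x": 0, "y": 0, "z": 0, "fingers": 1},
    {"wx": 0, "wy": 0, "wz": 0.6, "x": 0, "y": 0, "z": 0, "fingers": 1},
    {"wx": 0, "wy": 0, "wz": 0.6, "x": 0, "y": 0, "z": 0, "fingers": 1},
    {"wx": 0, "wy": 0, "wz": 0.6, "x": 0, "y": 0, "z": 0, "fingers": 1},
    {"wx": 0, "wy": 0, "wz": 0.6, "x": 0, "y": 0, "z": 0, "fingers": 1},
    {"wx": 0, "wy": 0, "wz": 0.6, "x": 0, "y": 0, "z": 0, "fingers": 1},
    {"wx": 0, "wy": 0, "wz": 0.6, "x": 0, "y": 0, "z": 0, "fingers": 1},
    {"wx": 0, "wy": 0, "wz": 0.6, "x": 0, "y": 0, "z": 0, "fingers": 1},
    {"wx": 0, "wy": 0, "wz": 0.6, "x": 0, "y": 0, "z": 0, "fingers": 1},
    {"wx": 0, "wy": 0, "wz": 0.6, "x": 0, "y": 0, "z": 0, "fingers": 1},
    {"wx": 0, "wy": 0, "wz": 0.6, "x": 0, "y": 0, "z": 0, "fingers": 1},
    {"wx": 0, "wy": 0, "wz": 0.6, "x": 0, "y": 0, "z": 0, "fingers": 1},
    {"wx": 0, "wy": 0, "wz": 0.6, "x": 0, "y": 0, "z": 0, "fingers": 1},
    {"wx": 0, "wy": 0, "wz": 0.6, "x": 0, "y": 0, "z": 0, "fingers": 1},
    {"wx": 0, "wy": 0, "wz": 0.1, "x": 0, "y": 0, "z": 0, "fingers": 1},
    {"wx": 0, "wy": 0, "wz": 0, "x": 0, "y": 0, "z": 0, "fingers": 1},
    {"wx": 0, "wy": 0, "wz": 0, "x": 0, "y": 0, "z": 0, "fingers": 1}
  ]
}}

```text
clock: 49.5
ee_pos: [0.5034, 0.2396, 0.0888]
eef_rot: [3.14, -0.001, 2.019]
wrist_force: [1.4, 4.2, 0.4]
opening: 0.0138
```

Run:
```python
from h import *
inc();delta(yaw=CASE[2]+np.pi-1.23)
```

```text
case TCP [-0.0244  0.1712  0.0888] F [1.4 4.2 0.4] rpy [ 3.140e+00 -1.000e-03  2.019e+00] t 49.5 op 0.0138
pos [0.5034 0.2396 0.0888] rpy [ 3.1402e+00 -6.0000e-04  2.0191e+00] t 49.5 open 0.0138 F [1.4 4.2 0.4]
 shift/20mm in tool [0. 0. 0.] wz/.12 about tool z: 0.05
```

Call:
{"fn": "arm_command", "kwargs": {
  "steps": [
    {"wx": 0, "wy": 0, "wz": 0, "x": 0, "y": 0, "z": 0, "fingers": 0.68},
    {"wx": 0, "wy": 0, "wz": 0, "x": 0, "y": 0, "z": 0, "fingers": 0.68},
    {"wx": 0, "wy": 0, "wz": 0, "x": 0, "y": 0, "z": 0, "fingers": 0.68},
    {"wx": 0, "wy": 0, "wz": 0, "x": 0, "y": 0, "z": 0, "fingers": 0.68},
    {"wx": 0, "wy": 0, "wz": 0, "x": 0, "y": 0, "z": -1, "fingers": 0.68},
    {"wx": 0, "wy": 0, "wz": 0, "x": 0, "y": 0, "z": -1, "fingers": 0.68},
    {"wx": 0, "wy": 0, "wz": 0, "x": 0, "y": 0, "z": -1, "fingers": 0.68},
    {"wx": 0, "wy": 0, "wz": 0, "x": 0, "y": 0, "z": -1, "fingers": 0.6},
    {"wx": 0, "wy": 0, "wz": 1, "x": 0, "y": 0, "z": -1, "fingers": 0.6},
    {"wx": 0, "wy": 0, "wz": 1, "x": 0, "y": 0, "z": 0, "fingers": 0.6},
    {"wx": 0, "wy": 0, "wz": 1, "x": 0, "y": 0, "z": 0, "fingers": 0.6},
    {"wx": 0, "wy": 0, "wz": 1, "x": 0, "y": 0, "z": 0, "fingers": 0.6},
    {"wx": 0, "wy": 0, "wz": 1, "x": 0, "y": 0, "z": 0, "fingers": 0.6},
    {"wx": 0, "wy": 0, "wz": 1, "x": 0, "y": 0, "z": 0, "fingers": 0.6},
    {"wx": 0, "wy": 0, "wz": 1, "x": 0, "y": 0, "z": 0, "fingers": 0.6},
    {"wx": 0, "wy": 0, "wz": 1, "x": 0, "y": 0, "z": 0, "fingers": 0.6},
    {"wx": 0, "wy": 0, "wz": 1, "x": 0, "y": 0, "z": 0, "fingers": 0.6}
  ]
}}

```text
clock: 50.92
ee_pos: [0.5031, 0.2383, 0.1882]
eef_rot: [3.141, 0.001, 0.931]
wrist_force: [0.2, 0.3, -1.3]
opening: 0.0346
```

Call:
{"fn": "arm_command", "kwargs": {
  "steps": [
    {"wx": 0, "wy": 0, "wz": 1, "x": 0, "y": 0, "z": 0, "fingers": 0.6},
    {"wx": 0, "wy": 0, "wz": 1, "x": 0, "y": 0, "z": 0, "fingers": 0.6},
    {"wx": 0, "wy": 0, "wz": 1, "x": 0, "y": 0, "z": 0, "fingers": 0.6},
    {"wx": 0, "wy": 0, "wz": 1, "x": 0, "y": 0, "z": 0, "fingers": 0.6},
    {"wx": 0, "wy": 0, "wz": 1, "x": 0, "y": 0, "z": 0, "fingers": 0.6},
    {"wx": 0, "wy": 0, "wz": 1, "x": 0, "y": 0, "z": 0, "fingers": 0.6},
    {"wx": 0, "wy": 0, "wz": 1, "x": 0, "y": 0, "z": 0, "fingers": 0.6},
    {"wx": 0, "wy": 0, "wz": 1, "x": 0, "y": 0, "z": 0, "fingers": 0.6},
    {"wx": 0, "wy": 0, "wz": 0, "x": 0, "y": 0, "z": 0, "fingers": 0.6},
    {"wx": 0, "wy": 0, "wz": 0, "x": 0, "y": 0, "z": 0, "fingers": 0.6}
  ]
}}

```text
clock: 51.75
ee_pos: [0.5032, 0.2385, 0.1882]
eef_rot: [3.141, 0.0, -0.02]
wrist_force: [-0.8, 0.0, 0.7]
opening: 0.0352
```

Run:
```python
from h import *
b=cw(.0376,.1709);delta(b[0],b[1],.13,CASE[2]-.13)
```

```text
pos [0.5032 0.2385 0.1882] rpy [ 3.1411e+00  1.0000e-04 -1.9700e-02] t 51.75 open 0.0352 F [-0.8  0.   0.7]
 shift/20mm in tool [ 3.09 -0.41  2.91] wz/.12 about tool z: 0.08
```

Call:
{"fn": "arm_command", "kwargs": {
  "steps": [
    {"wx": 0, "wy": 0, "wz": 0, "x": 0.77, "y": -0.1, "z": 0, "fingers": 0.6},
    {"wx": 0, "wy": 0, "wz": 0, "x": 0.77, "y": -0.1, "z": 0, "fingers": 0.6},
    {"wx": 0, "wy": 0, "wz": 0, "x": 0.77, "y": -0.1, "z": 0, "fingers": 0.6},
    {"wx": 0, "wy": 0, "wz": 0.08, "x": 0.78, "y": -0.11, "z": 0, "fingers": 0.6},
    {"wx": 0, "wy": 0, "wz": 0, "x": 0, "y": 0, "z": 0.9, "fingers": 0.6},
    {"wx": 0, "wy": 0, "wz": 0, "x": 0, "y": 0, "z": 0.9, "fingers": 0.6},
    {"wx": 0, "wy": 0, "wz": 0, "x": 0, "y": 0, "z": 0.9, "fingers": 0.6},
    {"wx": 0, "wy": 0, "wz": 0, "x": 0, "y": 0, "z": 0.2, "fingers": 0.6},
    {"wx": 0, "wy": 0, "wz": 0, "x": 0, "y": 0, "z": 0, "fingers": 0.6},
    {"wx": 0, "wy": 0, "wz": 0, "x": 0, "y": 0, "z": 0, "fingers": 0.6}
  ]
}}

```text
clock: 52.58
ee_pos: [0.5654, 0.2455, 0.131]
eef_rot: [-3.141, -0.0, -0.031]
wrist_force: [0.4, 0.4, -0.3]
opening: 0.0349
```

Run:
```python
from h import *
b=cw(.0376,.1709);delta(b[0],b[1],.0885,CASE[2]-.13)
```

```text
pos [0.5654 0.2455 0.131 ] rpy [-3.1414e+00 -4.0000e-04 -3.1400e-02] t 52.58 open 0.0349 F [ 0.4  0.4 -0.3]
 shift/20mm in tool [-0.02 -0.    2.13] wz/.12 about tool z: -0.02
```

Call:
{"fn": "arm_command", "kwargs": {
  "steps": [
    {"wx": 0, "wy": 0, "wz": 0, "x": 0, "y": 0, "z": 0.55, "fingers": 0.6},
    {"wx": 0, "wy": 0, "wz": 0, "x": 0, "y": 0, "z": 0.55, "fingers": 0.6},
    {"wx": 0, "wy": 0, "wz": 0, "x": 0, "y": 0, "z": 0.55, "fingers": 0.6},
    {"wx": 0, "wy": 0, "wz": 0, "x": 0, "y": 0, "z": 0.46, "fingers": 0.6},
    {"wx": 0, "wy": 0, "wz": 0, "x": 0, "y": 0, "z": 0, "fingers": 1},
    {"wx": 0, "wy": 0, "wz": 0, "x": 0, "y": 0, "z": 0, "fingers": 1},
    {"wx": 0, "wy": 0, "wz": 0, "x": 0, "y": 0, "z": 0, "fingers": 1},
    {"wx": 0, "wy": 0, "wz": 0, "x": 0, "y": 0, "z": 0, "fingers": 1},
    {"wx": 0, "wy": 0, "wz": 0, "x": 0, "y": 0, "z": 0, "fingers": 1}
  ]
}}

```text
clock: 53.33
ee_pos: [0.5656, 0.246, 0.0888]
eef_rot: [-3.141, -0.001, -0.033]
wrist_force: [0.4, 2.7, 0.8]
opening: 0.0138
```

Call:
{"fn": "arm_command", "kwargs": {
  "steps": [
    {"wx": 0, "wy": 0, "wz": -0.6, "x": 0, "y": 0, "z": 0, "fingers": 1},
    {"wx": 0, "wy": 0, "wz": -0.6, "x": 0, "y": 0, "z": 0, "fingers": 1},
    {"wx": 0, "wy": 0, "wz": -0.6, "x": 0, "y": 0, "z": 0, "fingers": 1},
    {"wx": 0, "wy": 0, "wz": -0.6, "x": 0, "y": 0, "z": 0, "fingers": 1},
    {"wx": 0, "wy": 0, "wz": -0.6, "x": 0, "y": 0, "z": 0, "fingers": 1},
    {"wx": 0, "wy": 0, "wz": -0.6, "x": 0, "y": 0, "z": 0, "fingers": 1},
    {"wx": 0, "wy": 0, "wz": -0.6, "x": 0, "y": 0, "z": 0, "fingers": 1},
    {"wx": 0, "wy": 0, "wz": -0.6, "x": 0, "y": 0, "z": 0, "fingers": 1},
    {"wx": 0, "wy": 0, "wz": -0.6, "x": 0, "y": 0, "z": 0, "fingers": 1},
    {"wx": 0, "wy": 0, "wz": -0.6, "x": 0, "y": 0, "z": 0, "fingers": 1},
    {"wx": 0, "wy": 0, "wz": -0.6, "x": 0, "y": 0, "z": 0, "fingers": 1},
    {"wx": 0, "wy": 0, "wz": -0.6, "x": 0, "y": 0, "z": 0, "fingers": 1},
    {"wx": 0, "wy": 0, "wz": -0.6, "x": 0, "y": 0, "z": 0, "fingers": 1},
    {"wx": 0, "wy": 0, "wz": -0.6, "x": 0, "y": 0, "z": 0, "fingers": 1},
    {"wx": 0, "wy": 0, "wz": -0.6, "x": 0, "y": 0, "z": 0, "fingers": 1},
    {"wx": 0, "wy": 0, "wz": -0.6, "x": 0, "y": 0, "z": 0, "fingers": 1},
    {"wx": 0, "wy": 0, "wz": -0.6, "x": 0, "y": 0, "z": 0, "fingers": 1},
    {"wx": 0, "wy": 0, "wz": -0.3, "x": 0, "y": 0, "z": 0, "fingers": 1},
    {"wx": 0, "wy": 0, "wz": 0, "x": 0, "y": 0, "z": 0, "fingers": 1},
    {"wx": 0, "wy": 0, "wz": 0, "x": 0, "y": 0, "z": 0, "fingers": 1}
  ]
}}

```text
clock: 55.0
ee_pos: [0.5653, 0.2465, 0.0888]
eef_rot: [3.141, -0.002, 1.226]
wrist_force: [-0.4, 4.3, 1.3]
opening: 0.0135
```

Run:
```python
from h import *
inc();delta(yaw=CASE[2]+1.12)
```

```text
case TCP [0.0378 0.1718 0.0888] F [-0.4  4.3  1.3] rpy [ 3.141e+00 -2.000e-03  1.226e+00] t 55.0 op 0.0135
pos [0.5653 0.2465 0.0888] rpy [ 3.1413e+00 -1.6000e-03  1.2262e+00] t 55.0 open 0.0135 F [-0.4  4.3  1.3]
 shift/20mm in tool [0. 0. 0.] wz/.12 about tool z: 0.04
```

Call:
{"fn": "arm_command", "kwargs": {
  "steps": [
    {"wx": 0, "wy": 0, "wz": 0, "x": 0, "y": 0, "z": 0, "fingers": 0.68},
    {"wx": 0, "wy": 0, "wz": 0, "x": 0, "y": 0, "z": 0, "fingers": 0.68},
    {"wx": 0, "wy": 0, "wz": 0, "x": 0, "y": 0, "z": 0, "fingers": 0.68},
    {"wx": 0, "wy": 0, "wz": 0, "x": 0, "y": 0, "z": 0, "fingers": 0.68},
    {"wx": 0, "wy": 0, "wz": 0, "x": 0, "y": 0, "z": -1, "fingers": 0.68},
    {"wx": 0, "wy": 0, "wz": 0, "x": 0, "y": 0, "z": -1, "fingers": 0.68},
    {"wx": 0, "wy": 0, "wz": 0, "x": 0, "y": 0, "z": -1, "fingers": 0.68},
    {"wx": 0, "wy": 0, "wz": 0, "x": 0, "y": 0, "z": -1, "fingers": 0.6},
    {"wx": 0, "wy": 0, "wz": 0, "x": 0, "y": 0, "z": -1, "fingers": 0.6},
    {"wx": 0, "wy": 0, "wz": -1, "x": 0, "y": 0, "z": -1, "fingers": 0.6},
    {"wx": 0, "wy": 0, "wz": -1, "x": 0, "y": 0, "z": -1, "fingers": 0.6},
    {"wx": 0, "wy": 0, "wz": -1, "x": 0, "y": 0, "z": -1, "fingers": 0.6},
    {"wx": 0, "wy": 0, "wz": -1, "x": 0, "y": 0, "z": -0.5, "fingers": 0.6},
    {"wx": 0, "wy": 0, "wz": -1, "x": 0, "y": 0, "z": 0, "fingers": 0.6},
    {"wx": 0, "wy": 0, "wz": -1, "x": 0, "y": 0, "z": 0, "fingers": 0.6},
    {"wx": 0, "wy": 0, "wz": -1, "x": 0, "y": 0, "z": 0, "fingers": 0.6},
    {"wx": 0, "wy": 0, "wz": -1, "x": 0, "y": 0, "z": 0, "fingers": 0.6},
    {"wx": 0, "wy": 0, "wz": -1, "x": 0, "y": 0, "z": 0, "fingers": 0.6},
    {"wx": 0, "wy": 0, "wz": -1, "x": 0, "y": 0, "z": 0, "fingers": 0.6},
    {"wx": 0, "wy": 0, "wz": -1, "x": 0, "y": 0, "z": 0, "fingers": 0.6}
  ]
}}

```text
clock: 56.67
ee_pos: [0.5653, 0.245, 0.258]
eef_rot: [-3.141, 0.0, 2.552]
wrist_force: [-0.0, -0.8, -0.3]
opening: 0.0346
```

Call:
{"fn": "arm_command", "kwargs": {
  "steps": [
    {"wx": 0, "wy": 0, "wz": -1, "x": 0, "y": 0, "z": 0, "fingers": 0.6},
    {"wx": 0, "wy": 0, "wz": -1, "x": 0, "y": 0, "z": 0, "fingers": 0.6},
    {"wx": 0, "wy": 0, "wz": -1, "x": 0, "y": 0, "z": 0, "fingers": 0.6},
    {"wx": 0, "wy": 0, "wz": -1, "x": 0, "y": 0, "z": 0, "fingers": 0.6},
    {"wx": 0, "wy": 0, "wz": -1, "x": 0, "y": 0, "z": 0, "fingers": 0.6},
    {"wx": 0, "wy": 0, "wz": -0.8, "x": 0, "y": 0, "z": 0, "fingers": 0.6},
    {"wx": 0, "wy": 0, "wz": 0, "x": 0.35, "y": -0.77, "z": 0, "fingers": 0.6},
    {"wx": 0, "wy": 0, "wz": 0, "x": 0.35, "y": -0.77, "z": 0, "fingers": 0.6},
    {"wx": 0, "wy": 0, "wz": 0, "x": 0.33, "y": -0.76, "z": 0, "fingers": 0.6},
    {"wx": 0, "wy": 0, "wz": 0, "x": 0, "y": 0, "z": 0, "fingers": 0.6},
    {"wx": 0, "wy": 0, "wz": 0, "x": 0, "y": 0, "z": 0, "fingers": 0.6},
    {"wx": 0, "wy": 0, "wz": 0, "x": 0, "y": 0, "z": 0, "fingers": 0.6}
  ]
}}

```text
clock: 57.67
ee_pos: [0.5494, 0.1979, 0.2582]
eef_rot: [-3.142, 0.0, -3.041]
wrist_force: [-0.4, 0.0, -0.1]
opening: 0.0347
```

Run:
```python
from h import *
import pickle
inc()
c=cap('wrist');pickle.dump(c,open('w7.pkl','wb'));save(c,'w7.png',(294,50,454,300),2.4)
s=cap('scene');R=Ro.from_euler('z',CASE[2]).as_matrix()
P=cloud(s).reshape(-1,3);L=(P-[CASE[0],CASE[1],0])@R;C=s['image'].reshape(-1,3).astype(int)
k=(C[:,0]>120)&(C[:,2]<80)&(abs(L[:,1])<.13)&(abs(L[:,0])<.06)&(P[:,2]>.05);print('scene lid',k.sum(),np.percentile(P[k,2],[5,50,95]).round(4),np.polyfit(L[k,0],P[k,2],1).round(4))
```

```text
case TCP [0.0172 0.1251 0.2582] F [-0.4  0.  -0.1] rpy [-3.142  0.    -3.041] t 57.67 op 0.0347
scene lid 2417 [0.0714 0.076  0.0806] [-0.0024  0.0761]
```

View pics/w7.png

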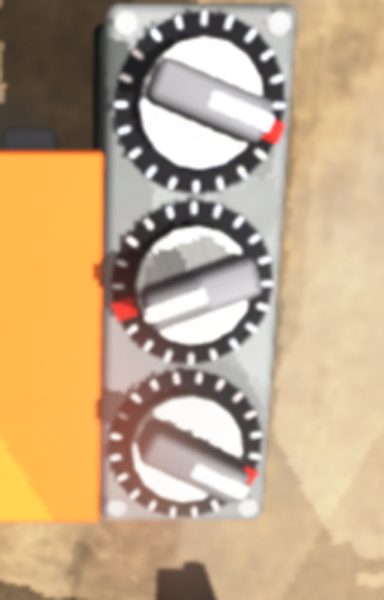

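Run:
```python
from ang import *
c=pickle.load(open('w7.pkl','rb'))
for n,x,s1,s2,m in(('a',-.0864,(209,98),(268,124),1.235),('b',-.0245,(207,295),(147,318),-1.24),('c',.0376,(196,469),(246,492),1.115)):
    a,e=ang(c,s1,s2);print(n,'dir',a,'end-dir',np.arctan2(e[1]-.171,e[0]-x).round(3),'mark',m)
P=cloud(c)
for p in((98,271),(100,408),(98,340)):
    u,v=int(294+p[0]/2.4),int(50+p[1]/2.4);print(p,c['image'][v,u-3:u+4].tolist(),P[v,u].round(3))
save(c,'w8.png',(294,130,384,280),4)
```

```text
a dir 1.187 end-dir 1.147 mark 1.235
b dir -1.201 end-dir -1.189 mark -1.24
c dir 1.127 end-dir 1.134 mark 1.115
(98, 271) [[254, 181, 78], [251, 156, 67], [219, 110, 48], [182, 88, 40], [164, 80, 40], [135, 75, 51], [107, 79, 71]] [0.502 0.203 0.077]
(100, 408) [[254, 182, 84], [251, 158, 74], [221, 113, 59], [174, 91, 60], [151, 92, 75], [149, 102, 90], [152, 107, 96]] [0.554 0.21  0.075]
(98, 340) [[255, 187, 84], [255, 187, 84], [255, 186, 84], [254, 178, 80], [250, 152, 73], [213, 120, 80], [162, 119, 107]] [0.528 0.206 0.075]
```

View pics/w8.png

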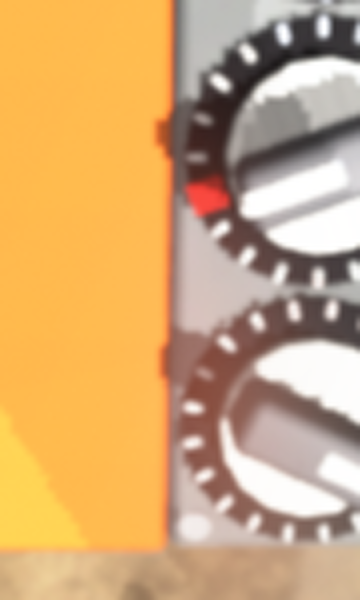

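The red specks are only shadows on the lid edge. Each pointer is within about 0.05 rad of its mark by stripe direction, against a 0.15 rad limit. The lid is flat and the arm is clear, so I'm handing it in.

```bash
python3 -c "
from workcell import ctrl
print(ctrl.sign_off())"
```

```text
the job is handed in; nothing more can be done
None
```

The job is handed in at about 58 s of the 210 s allowed; `sign_off` gives no verdict, so these are my own last checks.

- **Packs:** all three are flat, one in each bay, with rail tops at about 0.069 m just before I closed the lid. They cannot be seen under the lid now.
- **Lid:** I pressed it down to firm contact; the last press read about 39 N upward, 42 N in total, through the closed fingertips. The scene camera shows it flat at about 0.076 m both after pressing and at the end. I have no direct reading of the catch. The wrist camera's depth showed a slight slope on the lid, −0.054, which disagrees with the scene camera's 0.000; I took the scene camera as right.
- **Dials:** I turned them in order, nearest to farthest. Pointer against mark, in rad:

| Dial | Pointer | Mark | Limit |
|---|---|---|---|
| a (nearest) | 1.19 | about 1.23 | ±0.15 |
| b (middle) | −1.20 | about −1.24 | ±0.15 |
| c (farthest) | 1.13 | about 1.12 | ±0.15 |

For dial a, a second estimate from the stripe's end gave 1.15, still inside the limit.

- **Bystanders:** I planned every path clear of the mug, tape measure, flask and masking tape, but did not measure their positions again at the end. The gripper was raised and clear of everything at hand-in.
- **Pictures:** I viewed 14.

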